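# Stack the washed sample tote on the loaded one

### The arm

A 7-joint arm with a two-finger parallel gripper is mounted at the origin on the work surface. World frame = base frame: x ahead of the robot, y to its left, z up, the work surface at z = 0. Lengths are in m, angles in rad, forces in N, time in s.
With the tool pointing down it reaches from about 0.425 to 1.025 m from the base axis. Payload 3.6 kg.
Tool frame: the origin (TCP) lies at the very end of the fingers, on their centre line; the grasp point (between the pads) lies hold_point_z behind it (hold_point_z is the distance from the TCP to the grasp point, in m); x points along the fingers, y is the direction in which the jaws open and shut, and the axes are right-handed (so a half turn about x gives the same grasp; the last joint's range is limited). The gripper opens to 85 mm and grips with 20 to 120 N. Pads are 22 mm wide; open, the fingers measure 114 mm over their backs; the gripper's body (76 mm by 85 mm) begins 54 mm behind the grasp point. The pads swing forward as they close: fully open they stand 13 mm farther back than shut.
Start: joints at [-1.319, 0.591, 0.048, 1.609, -0.033, 0.943, -0.034], TCP at [0.246, 0.682, 0.231] pointing down, gripper open.
Joint ranges: [-2.69, 2.69], [-0.47, 2.24], [-1.27, 1.36], [0.19, 2.51], [-1.53, 4.68], [0.08, 2.07], [-3.09, 3.09]. Speed limits (rad/s): [2.57, 2.57, 3.14, 3.14, 3.14, 3.14, 3.14].

### API

Orientations are given as a 3x3 rotation matrix whose columns are the frame's x, y, z axes.
In Python, from workcell import * gives the robot as it stands.
- The arm moves only by the tool move_arm, never from a script. Its arguments are lists of equal length, an entry for each row: "linear": the shift along the tool's x, y, z scaled (see below), a list of three; "angular": the turn, a rotation vector about the tool's x, y, z scaled (see below), a list of three; "gripper": the opening, from 0 (shut) to 1 (fully open). A call has 1 to 20 rows; each row is the pose to reach, as a shift and turn from the pose commanded when the call began, along the tool's axes at that moment; what a row does not reach only later rows make up. The controller multiplies each number of a shift by 0.1 m and each number of a turn by 45 degrees. A row lasts 1/8 s, in which the tool goes at most 62.5 mm and 10.7 degrees, less where a joint would pass 70% of its speed; a pose out of reach is approached as far as the arm can. A call with a number of a shift or a turn outside -1 to 1 is refused whole. A call with a gripper value outside its range is refused whole. The fingers move at their own pace and stop on an object; "squeeze" is the grip in N (left out, the last holds). Time passes only in rows, so rows that repeat a pose let the fingers close. It gives the time, the measured TCP pose, the force and the opening at its end, in the units of the state.
- get_obs(): the state, without advancing time (a new reading comes with each control period).
- grab_frame(name): name is "scene" or "top"; returns a dict with "pixels" (480x640x3 uint8, red, green, blue), "vertical_fov" (degrees; the focal length in pixels is half the picture's height over the tangent of half this angle, whatever the lens; pixels are square), "cx", "cy" (the principal point, pixels), "distortion" ([k1, k2, p1, p2, k3] as OpenCV has them; the pictures are not rectified), "world_from_camera" (4x4, takes a point from camera to world coordinates). Camera axes: x right, y up, looking along -z (the intrinsics and any distortion apply to the point x, -y, -z); pixel columns grow to the right and rows downward; lengths in m; the calibration is good to about 2 mm. A picture is of the moment at which its call begins. There is no depth.
- job_done(): hands the job in, once; it reports no verdict.
The state is a dict: "t": time; "joint_pos": joint angles; "qvel": joint speeds; "joint_torque": joint torques, N m; "position": TCP position; "orientation": TCP orientation; "ft_force": force on the tool from outside, world axes, zero at the start; "wrist_torque": the same for the moment, N m; "opening": finger opening in m.
Only numpy, scipy, OpenCV 4.12 (cv2) and the standard library are available. Lean on these libraries where they do the work, as an engineer would, in place of code of your own. Each camera call takes 0.05 s, during which the arm holds its last target.

### The job

The empty stack-and-nest tote has been left standing on its end to dry. Lay it gently down onto its base on the bench and let go of it, then take it up again by its rim and stack it on the tote that holds the sample jars, turned end for end to that tote (its blue end over the plain end) so that it sits level on the ledges, clear of the jars, instead of nesting down onto them. Do not let it fall or drop it at any time, keep the jars upright, and leave the loaded tote and everything else on the bench where it is.

Things in the scene. Friction and masses are not known exactly. Their poses are not given: they have to be found in the camera images.
- tote_up: The empty tote, 190 x 124 x 84 mm (own x, y, z), about 0.24 kg. Origin: centre of its underside; x to its blue end, z out of its mouth. Light grey, only the +x end collar is blue. It starts standing on its plain end, blue end up, mouth roughly to the robot and tilted 16 degrees up; top 194 mm, origin 79 mm above the bench. Same model as tote_low.
- tote_low: The loaded tote, same model, about 0.24 kg plus three loose jars, on its base on the bench, any way round. Origin: centre of its underside; x to its blue end, z up. Thin (2 mm) tapering body, outside 165 x 99 mm at the floor (3 mm thick), 174 x 108 mm under the collar. Its inside length at the collar is 174 mm, width 108 mm.
- tote_up_grip_left (a point): Grip on the empty tote: x = 15, y = +58, z = 76 mm in its frame, in the +y long side's collar. The collar is a stiff band 8 mm thick with flat faces parallel to z (y = 54 to 62 mm, z = 54 to 84 mm) to be pinched across with one finger inside the mouth; below z = 54 mm the inner wall steps 2 mm inward. Clear of the ledges for x = -20 to 50 mm.
- tote_up_grip_right (a point): The same grip in the collar of the other long side: x = 15, y = -58, z = 76 mm in the empty tote's frame.
- tote_up_foot (a point): Middle of the edge where the empty tote's floor meets its plain end: x = -82, y = 0, z = 0 mm in its frame. At the start it stands on this edge and on the lower edge of the plain end's collar (x = -95, z = 44 mm). Tipped about 14 degrees over this edge (mouth turning up) it overbalances and falls on its base; laying it down turns it 74 degrees about this edge.
- tote_up_blue_end (a point): Middle of the top edge of the empty tote's blue end: x = 91, y = 0, z = 84 mm in its frame. The end collars are 8 mm thick (x = 87 to 95 mm, z = 44 to 84 mm).
- tote_low_blue_end (a point): Middle of the top edge of the loaded tote's blue end: x = 91, y = 0, z = 84 mm in its frame.
- tote_low_seat (a point): Centre of the loaded tote's four ledges, 66 mm above its underside: the stacked tote's underside centre comes here, with 4.6 mm of play each way inside the collar, whose top is 18 mm higher. Ledges: inside the long walls at x = +62 and -32 mm, y = 38 to 54 mm either side, 16 mm long. A tote facing the same way has grooves that slide over them and nests lower.
- jar0: Sample jar in the loaded tote, orange-brown with white lid, 37 mm across, 50 mm tall, standing loose on the tote's floor; origin at the centre of its underside, own z up.
- jar1: Sample jar in the loaded tote, cream with white lid, 37 mm across, 50 mm tall, standing loose on the tote's floor; origin at the centre of its underside, own z up.
- jar2: Sample jar in the loaded tote, dark red with white lid, 37 mm across, 50 mm tall, standing loose on the tote's floor; origin at the centre of its underside, own z up.
- red_bottle: Bystander: clear screw-cap bottle with red contents and blue cap, 70 mm across, 145 mm tall, standing loose on the bench; origin at the centre of its underside. To be left alone.
- violet_bottle: Bystander: clear screw-cap bottle with dark violet contents and blue cap, 70 mm across, 145 mm tall, standing loose on the bench; origin at the centre of its underside. To be left alone.
- amber_bottle: Bystander: clear screw-cap bottle with amber contents and blue cap, 60 mm across, 125 mm tall, standing loose on the bench; origin at the centre of its underside. To be left alone.
- tube_rack: Bystander: yellow microtube rack, 90 x 210 mm, 38 mm tall with its tubes, standing loose on the bench; origin at the centre of its underside. To be left alone.
- beaker: Bystander: small empty glass beaker, 62 mm across, 65 mm tall, standing loose on the bench; origin at the centre of its underside. To be left alone.
- wash_bottle: Bystander: white wash bottle with red cap and spout, 68 mm across, 160 mm tall, standing loose on the bench; origin at the centre of its underside. To be left alone.
- tip_box: Bystander: blue pipette-tip box with clear lid, 85 x 122 mm, 93 mm tall, standing loose on the bench; origin at the centre of its underside. To be left alone.

How it is judged:
By the outcome, as a careful person would: the job done as asked, in the order asked, and still so for the second after the job is handed in, with the robot touching nothing.
It also fails if it takes over 67 s, if anything falls off the work surface, if the arm or the gripper's body presses on something with over 40 N, if the wrist force passes 120 N, or if a joint passes its speed limit or range.

## Working session

There is one attempt and no reset: what is moved stays moved. The work goes in short steps, Python scripts to look and compute and a tool call to move; the robot and the scene stay as the last step left them, time stands still between calls to the robot, and variables do not carry over. Pictures are saved under pics/ and viewed, and the job is handed in when it is done.

Besides the shell and the picture viewer there is one more tool, called in YAML: its name, and indented under it one key for each argument. move_arm: Moves the arm, as the interface text tells. Its arguments: {"type":"object","properties":{"linear":{"type":"array"},"angular":{"type":"array"},"gripper":{"type":"array"},"squeeze":{"type":"number"}},"required":["linear","angular","gripper"]}

```bash
ls; mkdir -p pics
python3 - <<'E'
from workcell import *
import cv2,numpy as np
for n in("scene","top"):
    f=grab_frame(n);cv2.imwrite(f"pics/{n}0.png",f["pixels"][:,:,::-1])
    print(n,f["vertical_fov"],f["cx"],f["cy"],f["distortion"],np.round(f["world_from_camera"],4).tolist())
o=get_obs()
print({k:np.round(v,3).tolist() for k,v in o.items()})
try: print(hold_point_z)
except Exception as e: print(e)
import workcell; print([x for x in dir(workcell) if x[0]!='_'])
E
```

```text
pics
scene 42.36625311504143 319.13604307957854 243.18050235355366 [0.0474023 0.        0.        0.        0.       ] [[-0.4097, -0.7768, 0.4783, 1.3088], [0.9122, -0.3534, 0.2073, 0.3096], [0.008, 0.5212, 0.8534, 1.3957], [0.0, 0.0, 0.0, 1.0]]
top 53.65168120637549 323.4626344866607 240.5120185151108 [0.04418868 0.         0.         0.         0.        ] [[-0.0135, 0.993, -0.1173, 0.4905], [-0.9999, -0.0143, -0.0052, 0.009], [-0.0069, 0.1172, 0.9931, 1.2055], [0.0, 0.0, 0.0, 1.0]]
{'t': 0.1, 'joint_pos': [-1.319, 0.592, 0.048, 1.61, -0.033, 0.943, -0.034], 'qvel': [0.0, -0.001, 0.0, -0.003, -0.001, -0.0, -0.001], 'joint_torque': [0.005, -54.999, 1.553, -19.883, 0.01, 0.004, -0.0], 'position': [0.245, 0.681, 0.23], 'orientation': [[-0.001, 0.339, 0.941], [-0.002, 0.941, -0.339], [-1.0, -0.002, 0.0]], 'ft_force': [0.276, 0.103, -0.315], 'wrist_torque': [0.053, 0.002, 0.027], 'opening': 0.086}
0.0187
['Unreachable', 'get_obs', 'grab_frame', 'hold_point_z', 'job_done']
```

View pics/scene0.png

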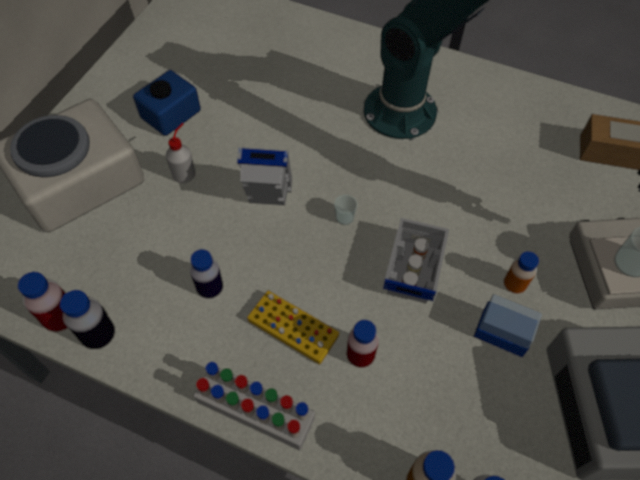

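View pics/top0.png

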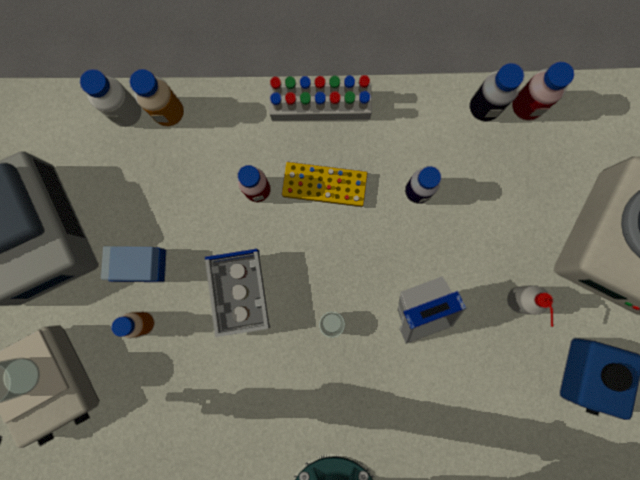

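The scene view shows the standing tote at about (265,175), blue end up. The loaded tote is at about (415,260), its blue end to (410,292). The top view shows the standing tote at about (430,308) and the loaded one at about (238,290), its blue end away from the robot at (232,256). I'll measure on enlarged crops.

```bash
cat > h.py <<'E'
from workcell import *
import cv2,numpy as np
def grab(n):
    return grab_frame(n)
def K(f):
    fl=240/np.tan(np.radians(f["vertical_fov"]/2))
    return np.array([[fl,0,f["cx"]],[0,fl,f["cy"]],[0,0,1.]]),np.array(f["distortion"],float)
def rays(f,px):
    k,d=K(f);u=cv2.undistortPoints(np.array(px,float).reshape(-1,1,2),k,d).reshape(-1,2)
    T=np.array(f["world_from_camera"]);r=np.c_[u[:,0],-u[:,1],-np.ones(len(u))]@T[:3,:3].T
    return T[:3,3],r
def plane(f,px,z):
    c,r=rays(f,px);return c+r*((z-c[2])/r[:,2])[:,None]
def proj(f,P):
    k,d=K(f);T=np.array(f["world_from_camera"]);q=(np.array(P,float).reshape(-1,3)-T[:3,3])@T[:3,:3]
    q=q*[1,-1,-1];return cv2.projectPoints(q,np.zeros(3),np.zeros(3),k,d)[0].reshape(-1,2)
def crop(f,x0,y0,w,h,s,name):
    im=f["pixels"][y0:y0+h,x0:x0+w,::-1]
    cv2.imwrite("pics/"+name,cv2.resize(im,None,fx=s,fy=s,interpolation=cv2.INTER_CUBIC))
def blue(f):
    p=cv2.cvtColor(f["pixels"],cv2.COLOR_RGB2HSV)
    return cv2.inRange(p,(110,150,60),(130,255,255))
E
python3 - <<'E'
from h import *
t=grab("top");s=grab("scene")
crop(t,380,260,100,90,6,"t_up.png");crop(t,190,230,100,120,5,"t_low.png")
crop(s,220,135,90,80,7,"s_up.png");crop(s,370,205,90,110,5,"s_low.png")
for n,f,r in(("t_up",t,(380,260,100,90)),("t_low",t,(190,240,100,110)),("s_up",s,(220,135,90,80)),("s_low",s,(370,205,90,110))):
    m=blue(f);x,y,w,h=r;mm=np.zeros_like(m);mm[y:y+h,x:x+w]=m[y:y+h,x:x+w]
    c=max(cv2.findContours(mm,0,2)[0],key=cv2.contourArea)
    print(n,cv2.contourArea(c),cv2.minAreaRect(c),cv2.approxPolyDP(c,2,True).reshape(-1,2).tolist())
E
```

```text
t_up 936.5 ((433.6233215332031, 309.8288269042969), (18.843624114990234, 57.70128631591797), 69.44395446777344) [[457, 292], [404, 311], [406, 317], [410, 318], [410, 326], [460, 310], [460, 298], [459, 302], [456, 299]]
t_low 89.5 ((230.61233520507812, 254.20201110839844), (2.962322235107422, 51.78138732910156), 80.90972137451172) [[256, 249], [205, 258], [247, 253]]
s_up 531.0 ((261.9177551269531, 156.94261169433594), (47.1638298034668, 13.794817924499512), 3.945185899734497) [[238, 161], [285, 165], [282, 161], [283, 152], [243, 149], [242, 158]]
s_low 69.0 ((410.1471252441406, 285.9117431640625), (49.71980285644531, 2.667891502380371), 14.03624439239502) [[386, 280], [434, 293], [424, 288]]
```

View pics/t_up.png

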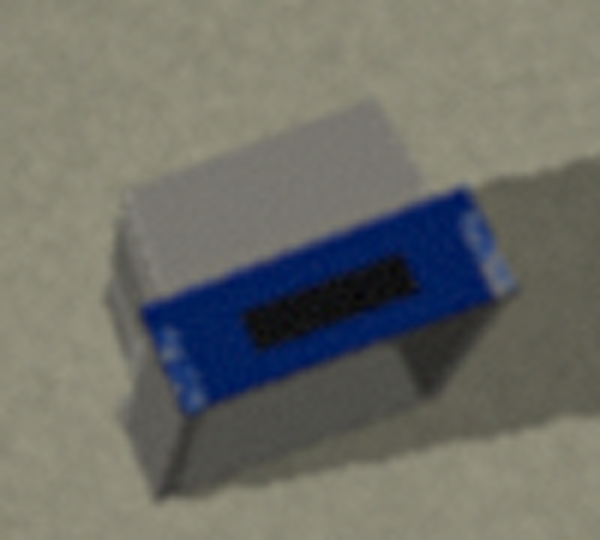

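View pics/t_low.png

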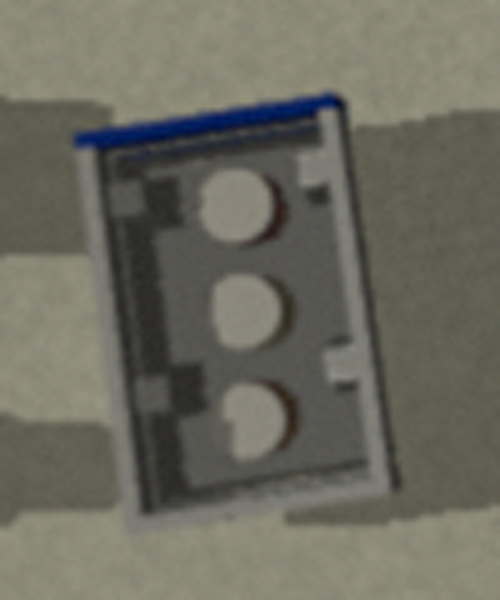

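View pics/s_up.png

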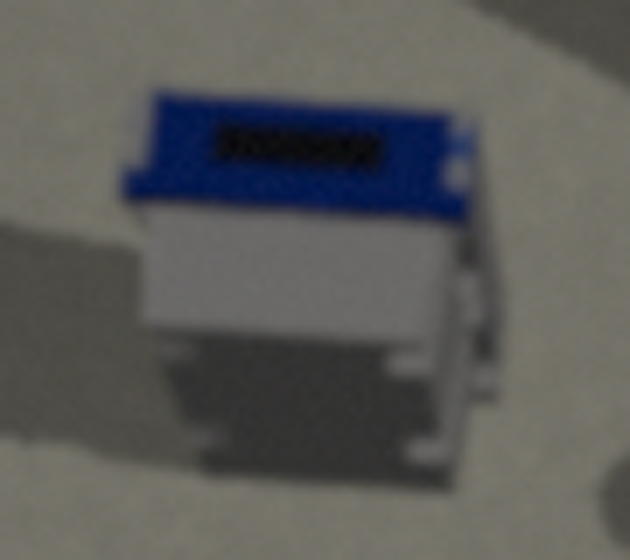

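View pics/s_low.png

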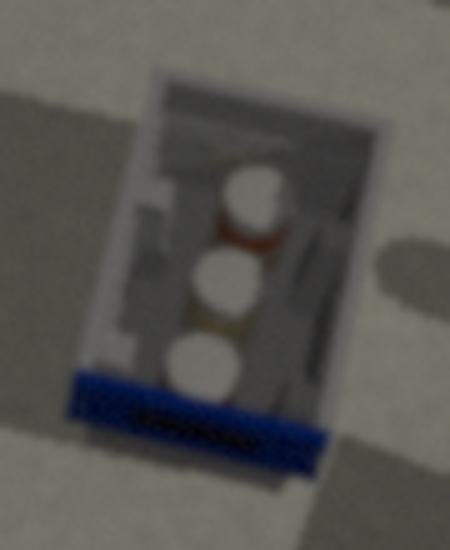

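Run:
```python
from h import *
t=grab("top");s=grab("scene")
def pc(L,x0,y0,k): return [((a+.5)/k-.5+x0,(b+.5)/k-.5+y0) for a,b in L]
print("UP")
for f,front,back in((t,pc([(190,413),(520,292)],380,260,6),pc([(143,308),(466,188)],380,260,6)),
                    (s,pc([(155,93),(478,118)],220,135,7),pc([(125,198),(470,220)],220,135,7))):
    F=plane(f,front,.1935);B=plane(f,back,.1825)
    print(np.round(F,4).tolist(),np.round(B,4).tolist(),"len",np.linalg.norm(F[0]-F[1]),np.linalg.norm(B[0]-B[1]),"ang",[np.degrees(np.arctan2(*(d[1]-d[0])[[1,0]])) for d in(F,B)],"mid",F.mean(0),B.mean(0))
print("LOW")
for f,L in((t,pc([(75,137),(343,98),(397,488),(133,530)],190,230,5)),(s,pc([(72,375),(328,435),(393,122),(155,72)],370,205,5))):
    P=plane(f,L,.084)
    print(np.round(P,4).tolist(),[round(np.linalg.norm(P[i]-P[i-1]),4) for i in range(4)],P.mean(0),"blue mid",(P[0]+P[1])/2, "ang",np.degrees(np.arctan2(*((P[0]+P[1])-(P[2]+P[3]))[[1,0]])))
lids=pc([(237,205),(248,312),(253,420)],190,230,5)
print(plane(t,lids,.053))
```

```text
UP
[[0.4223, -0.1669, 0.1935], [0.4628, -0.2832, 0.1935]] [[0.4582, -0.1536, 0.1825], [0.4991, -0.2693, 0.1825]] len 0.12318709588029782 0.12271998445717434 ang [np.float64(-70.80825831120242), np.float64(-70.52996247091866)] mid [ 0.44251225 -0.22503107  0.1935    ] [ 0.47869731 -0.21142084  0.1825    ]
[[0.4603, -0.2734, 0.1935], [0.4225, -0.1635, 0.1935]] [[0.4996, -0.2659, 0.1825], [0.4575, -0.1503, 0.1825]] len 0.11613776779444682 0.12296515617181199 ang [np.float64(108.98115621578529), np.float64(110.01520342545663)] mid [ 0.44141218 -0.21845277  0.1935    ] [ 0.47854523 -0.20808101  0.1825    ]
LOW
[[0.5878, 0.2968, 0.084], [0.6045, 0.1701, 0.084], [0.4218, 0.1443, 0.084], [0.4046, 0.2666, 0.084]] [np.float64(0.1857), np.float64(0.1277), np.float64(0.1845), np.float64(0.1235)] [0.50466009 0.21946441 0.084     ] blue mid [0.59613096 0.23345402 0.084     ] ang 8.695474147334464
[[0.6026, 0.1743, 0.084], [0.5824, 0.2962, 0.084], [0.401, 0.2695, 0.084], [0.4221, 0.15, 0.084]] [np.float64(0.1821), np.float64(0.1235), np.float64(0.1834), np.float64(0.1213)] [0.50202011 0.22249119 0.084     ] blue mid [0.59249372 0.23525268 0.084     ] ang 8.028722292780724
[[0.55620767 0.22580656 0.053     ]
 [0.50453537 0.2200337  0.053     ]
 [0.45303498 0.21715939 0.053     ]]
```

The tote's origin comes out at about (0.494, -0.204, 0.079) with the mouth azimuth at 199.6°. The two views agree to about 4 mm and the collar length matches. The loaded tote is at about (0.503, 0.221), yaw 8.4°. I'll start the transit now, and use its readings to learn the arm's kinematics.

move_arm:
  linear:
    - [-1, -1, 0.7]
    - [-1, -1, 0.7]
    - [-1, -1, 0.7]
    - [-1, -1, 0.7]
  angular:
    - [0.9, 0, 0]
    - [0.9, 0, 0]
    - [0.9, 0, 0]
    - [0.9, 0, 0]
  gripper: [1, 1, 1, 1]

```text
t: 0.8
position: [0.2802, 0.5626, 0.3343]
orientation: [[0.002, 0.873, 0.487], [0.004, 0.487, -0.873], [-1.0, 0.004, -0.002]]
ft_force: [0.2, 0.6, 0.3]
opening: 0.0855
```

```bash
cat > log.py <<'E'
from workcell import *
import json,numpy as np
o=get_obs()
d={k:np.array(o[k]).tolist() for k in("t","joint_pos","position","orientation","ft_force","opening")}
open("log.jsonl","a").write(json.dumps(d)+"\n")
for k,v in d.items(): print(k,np.round(v,4).tolist())
E
python3 log.py
```

```text
t 0.8
joint_pos [-1.3624, 0.3739, 0.2489, 1.7384, -0.104, 1.038, -0.5685]
position [0.2802, 0.5626, 0.3343]
orientation [[0.0022, 0.8733, 0.4873], [0.0036, 0.4872, -0.8733], [-1.0, 0.0037, -0.002]]
ft_force [0.2305, 0.5956, 0.2865]
opening 0.0855
```

move_arm:
  linear:
    - [0, -0.2, 1]
    - [0, -0.2, 1]
    - [0, -0.2, 1]
  angular:
    - [0.8, 0, 0]
    - [0.8, 0, 0]
    - [0.8, 0, 0]
  gripper: [1, 1, 1]

```text
t: 1.18
position: [0.3119, 0.4632, 0.3317]
orientation: [[0.0, 0.998, -0.057], [-0.001, -0.057, -0.998], [-1.0, 0.0, 0.001]]
ft_force: [0.5, 1.1, 0.3]
opening: 0.0858
```

```bash
python3 log.py
```

```text
t 1.175
joint_pos [-1.3707, 0.2866, 0.3962, 1.8903, -0.1299, 0.9906, -0.9742]
position [0.3119, 0.4632, 0.3317]
orientation [[0.0001, 0.9984, -0.0567], [-0.0012, -0.0567, -0.9984], [-1.0, 0.0002, 0.0012]]
ft_force [0.485, 1.0972, 0.2862]
opening 0.0858
```

move_arm:
  linear:
    - [0, 0.8, 1]
    - [0, 0.8, 1]
    - [0, 0.8, 1]
  angular:
    - [0.7, 0, 0]
    - [0.7, 0, 0]
    - [0.7, 0, 0]
  gripper: [1, 1, 1]

```text
t: 1.55
position: [0.3888, 0.3584, 0.332]
orientation: [[0.001, 0.82, -0.573], [-0.001, -0.573, -0.82], [-1.0, 0.002, -0.0]]
ft_force: [-0.7, 1.0, 0.3]
opening: 0.0853
```

```bash
python3 log.py
```

```text
t 1.55
joint_pos [-1.2838, 0.2558, 0.5618, 1.9544, -0.1616, 0.975, -1.2556]
position [0.3888, 0.3584, 0.332]
orientation [[0.0015, 0.8197, -0.5728], [-0.0009, -0.5728, -0.8197], [-1.0, 0.0017, -0.0001]]
ft_force [-0.6744, 1.0092, 0.2789]
opening 0.0853
```

move_arm:
  linear:
    - [0, 1, 0.9]
    - [0, 1, 0.9]
    - [0, 1, 0.9]
  angular:
    - [0.75, 0, 0]
    - [0.75, 0, 0]
    - [0.75, 0, 0]
  gripper: [1, 1, 1]

```text
t: 1.92
position: [0.4187, 0.2281, 0.3316]
orientation: [[-0.0, 0.389, -0.921], [-0.0, -0.921, -0.389], [-1.0, -0.0, 0.0]]
ft_force: [-0.3, -0.0, 0.7]
opening: 0.0857
```

```bash
python3 log.py
```

```text
t 1.925
joint_pos [-1.2186, 0.1865, 0.7352, 2.0576, -0.1535, 0.9508, -1.5734]
position [0.4187, 0.2281, 0.3316]
orientation [[-0.0002, 0.3892, -0.9212], [-0.0, -0.9212, -0.3892], [-1.0, -0.0001, 0.0002]]
ft_force [-0.3284, -0.023, 0.7074]
opening 0.0857
```

move_arm:
  linear:
    - [0, 1, -0.2]
    - [0, 1, -0.2]
    - [0, 1, -0.2]
  angular:
    - [0.07, 0.6, 0]
    - [0.07, 0.6, 0]
    - [0.07, 0.6, 0]
  gripper: [1, 1, 1]

```text
t: 2.3
position: [0.4764, 0.146, 0.3312]
orientation: [[0.424, 0.347, -0.837], [0.171, -0.938, -0.302], [-0.89, -0.015, -0.457]]
ft_force: [-0.1, -0.1, 0.0]
opening: 0.0855
```

```bash
python3 log.py
```

```text
t 2.3
joint_pos [-1.1838, -0.0082, 0.8065, 2.3137, 0.0077, 0.3591, -1.6029]
position [0.4764, 0.146, 0.3312]
orientation [[0.4238, 0.3465, -0.8369], [0.1707, -0.9379, -0.3019], [-0.8895, -0.0149, -0.4566]]
ft_force [-0.0888, -0.1305, 0.0498]
opening 0.0855
```

```bash
cat > kin.py <<'E'
import numpy as np,json,itertools
from scipy.optimize import least_squares
from scipy.spatial.transform import Rotation as R
def Ry(a):return R.from_euler('y',a).as_matrix()
def Rz(a):return R.from_euler('z',a).as_matrix()
def fk(q,p,s,full=False):
    # p: b,h,L1,e1,e2,L2,w,L3,o7
    b,h,L1,e1,e2,L2,w,L3,o7,r0=p
    A=Rz(b+s[0]*q[0]);P=np.array([0,0,h])+A@[r0,0,0]
    A=A@Ry(q[1])@Rz(s[1]*q[2]);P=P+A@[e1,0,L1];pe=P
    A=A@Ry(q[3])@Rz(s[2]*q[4]);P=P+A@[e2,0,L2];pw=P
    A=A@Ry(q[5]);P=P+A@[w,0,0];A=A@Rz(s[3]*q[6]+o7);P=P+A@[0,0,L3]
    T=A@np.array([[0,1,0],[0,0,1],[1,0,0.]])  # tool x=flange z
    return (P,T,pe,pw) if full else (P,T)
def load():
    D=[json.loads(l) for l in open("log.jsonl")]
    return [(np.array(d["joint_pos"]),np.array(d["position"]),np.array(d["orientation"])) for d in D]+[(np.array([-1.319,.591,.048,1.609,-.033,.943,-.034]),np.array([.246,.682,.231]),np.array([[-.001,.339,.941],[-.002,.941,-.339],[-1,-.002,0]]))]
def res(p,s,D):
    r=[]
    for q,x,o in D:
        P,T=fk(q,p,s);r+=list((P-x)*5)+list((T-o).ravel())
    return np.array(r)
if __name__=="__main__":
    D=load();best=[]
    for s in itertools.product([1,-1],repeat=4):
        for b in(-2,0,2):
          for o7 in(-1.5,0,1.5,3):
            try:f=least_squares(res,[b,.3,.4,0,0,.4,0,.25,o7,0],args=(s,D))
            except Exception:continue
            best.append((f.cost,s,f.x))
    best.sort(key=lambda a:a[0])
    for c in best[:4]:print(c[0],c[1],np.round(c[2],4))
    json.dump([best[0][1],best[0][2].tolist()],open("kin.json","w"))
    f=best[0];print(np.round(res(f[2],f[1],D),3).reshape(-1,12)[:,:3]/5)
E
python3 kin.py
```

```text
0.0009148428837427606 (-1, -1, -1, -1) [-0.0616  0.289   0.6083  0.0113 -0.0267  0.466   0.0039  0.3045 -3.2019
 -0.0121]
0.0009148428837427636 (-1, -1, -1, -1) [-0.0616  0.289   0.6083  0.0113 -0.0267  0.466   0.0039  0.3045  3.0813
 -0.0121]
0.000914842883742764 (-1, -1, -1, -1) [-0.0616  0.289   0.6083  0.0113 -0.0267  0.466   0.0039  0.3045  3.0813
 -0.0121]
0.0009148428837427649 (-1, -1, -1, -1) [-0.0616  0.289   0.6083  0.0113 -0.0267  0.466   0.0039  0.3045  3.0813
 -0.0121]
[[-0.001   0.0002  0.0006]
 [-0.0012  0.0016 -0.    ]
 [ 0.0002 -0.0002 -0.0006]
 [ 0.0004 -0.0008 -0.    ]
 [ 0.0002 -0.0004  0.    ]
 [-0.0004 -0.0004  0.    ]]
```

```bash
cat > ik.py <<'E'
from kin import *
s,p=json.load(open("kin.json"));p=np.array(p)
lo=np.array([-2.69,-.47,-1.27,.19,-1.53,.08,-3.09]);hi=np.array([2.69,2.24,1.36,2.51,4.68,2.07,3.09])
rng=np.random.default_rng(0)
def ik(P,T,seeds,n=0):
    best=None
    def f(q):
        a,b=fk(q,p,s);return np.r_[(a-P)*5,R.from_matrix(b@T.T).as_rotvec()]
    S=list(seeds)+[lo+(hi-lo)*rng.random(7) for _ in range(n)]
    for q0 in S:
        r=least_squares(f,np.clip(q0,lo+1e-3,hi-1e-3),bounds=(lo,hi),max_nfev=60)
        if best is None or r.cost<best[0]:best=(r.cost,r.x)
        if best[0]<1e-6:break
    return best
m=np.array([np.cos(np.radians(199.6)),np.sin(np.radians(199.6)),0]);up=np.array([0,0,1.])
yt=np.array([m[1],-m[0],0])
O=np.array([.4937,-.204,.079])
def tote(al):  # tote rotation & origin after turning al deg about foot
    a=np.radians(16+al);z=m*np.cos(a)+up*np.sin(a);x=-m*np.sin(a)+up*np.cos(a)
    a0=np.radians(16);x0=-m*np.sin(a0)+up*np.cos(a0);foot=O-.082*x0;foot[2]=0
    return np.c_[x,np.cross(z,x),z],foot+.082*x
def gripB(al,side,gx,gz,be,flip=1,hp=.0187):
    Rt,o=tote(al);be=np.radians(be)
    tx=-(np.cos(be)*Rt[:,2]+np.sin(be)*Rt[:,0]);ty=flip*Rt[:,1]
    T=np.c_[tx,ty,np.cross(tx,ty)]
    return o+Rt@[gx,.058*side,gz]+tx*hp,T
def gripA(al,gz,ga,flip=1,hp=.0187):
    Rt,o=tote(al);ga=np.radians(ga)
    tx=-(np.cos(ga)*Rt[:,2]+np.sin(ga)*Rt[:,1]);ty=flip*Rt[:,0]
    return o+Rt@[.091,0,gz]+tx*hp,np.c_[tx,ty,np.cross(tx,ty)]
E
python3 - <<'E'
from ik import *
print(*[np.round(tote(a)[1],4) for a in(0,74)])
q0=load()[-2][0]
for side in(1,-1):
  for be in(0,15,25,35,45):
    out=[]
    for al in(0,37,74):
        c,q=ik(*gripB(al,side,.03,.076,be,-1),[q0],8);out.append((round(c*1e4,3),np.round(q,2).tolist()))
    print("B",side,be,out)
for ga in(-40,-20,0,20,40):
  for fl in(1,-1):
    out=[]
    for al in(0,37,74):
        c,q=ik(*gripA(al,.076,ga,fl),[q0],8);out.append((round(c*1e4,3)))
    print("A",ga,fl,out)
E
```

```text
[ 0.4937 -0.204   0.0788] [ 0.5497 -0.1841  0.    ]
B 1 0 [(np.float64(19.736), [1.87, 1.55, -1.22, 2.51, 3.17, 0.21, -3.03]), (np.float64(0.028), [1.27, 0.81, -1.03, 2.4, 2.44, 0.23, -3.09]), (np.float64(0.0), [0.07, 0.63, 0.1, 2.08, -0.14, 0.44, -0.95])]
B 1 15 [(np.float64(24.915), [1.71, 1.17, -1.17, 2.51, 3.18, 0.23, 2.94]), (np.float64(0.001), [0.65, 0.48, -0.41, 2.35, -0.94, 0.08, 0.01]), (np.float64(0.0), [0.06, 0.7, 0.05, 1.93, 0.14, 0.74, -1.24])]
B 1 25 [(np.float64(8.44), [1.58, 0.94, -1.09, 2.51, 3.19, 0.22, 2.74]), (np.float64(0.0), [0.25, 0.46, 0.02, 2.28, -0.54, 0.27, -0.45]), (np.float64(0.0), [-0.27, 0.82, 0.48, 1.84, -0.16, 0.94, -0.97])]
B 1 35 [(np.float64(0.0), [1.52, 0.85, -1.09, 2.51, 2.57, 0.22, -3.05]), (np.float64(0.0), [0.26, 0.49, -0.04, 2.2, -0.01, 0.42, -1.0]), (np.float64(0.0), [0.65, 1.16, -1.05, 1.73, 0.93, 1.59, -2.01])]
B 1 45 [(np.float64(0.0), [1.12, 0.52, -0.72, 2.46, 4.1, 0.08, 1.48]), (np.float64(37.359), [-0.15, 0.55, 0.37, 2.14, -0.06, 0.57, -1.01]), (np.float64(0.0), [-0.6, 1.26, 1.11, 1.65, -0.5, 1.42, -0.57])]
B -1 0 [(np.float64(0.912), 
[... 902 characters left out ...]
0.07, 0.69, -0.81]), (np.float64(0.0), [0.29, 0.99, -0.23, 1.49, 0.54, 1.46, -1.42])]
A -40 1 [np.float64(0.0), np.float64(0.0), np.float64(0.0)]
A -40 -1 [np.float64(0.0), np.float64(0.0), np.float64(0.0)]
A -20 1 [np.float64(0.0), np.float64(0.0), np.float64(0.0)]
A -20 -1 [np.float64(0.0), np.float64(0.0), np.float64(0.0)]
A 0 1 [np.float64(0.0), np.float64(0.0), np.float64(0.0)]
A 0 -1 [np.float64(0.0), np.float64(0.0), np.float64(0.0)]
A 20 1 [np.float64(179.929), np.float64(0.0), np.float64(0.0)]
A 20 -1 [np.float64(179.929), np.float64(0.0), np.float64(0.0)]
A 40 1 [np.float64(1005.593), np.float64(0.0), np.float64(0.0)]
A 40 -1 [np.float64(1005.594), np.float64(0.0), np.float64(0.0)]
```

```bash
cat > sim.py <<'E'
from ik import *
def jac(q):
    P,T=fk(q,p,s);J=np.zeros((6,7))
    for i in range(7):
        d=np.zeros(7);d[i]=1e-5;a,b=fk(q+d,p,s);J[:3,i]=(a-P)/1e-5;J[3:,i]=R.from_matrix(b@T.T).as_rotvec()/1e-5
    return J,P,T
def follow(q,P1,T1,n=20,w=None,lam=1e-3,ng=0.0,qn=None):
    q=q.copy();P0,T0=fk(q,p,s);rv=R.from_matrix(T1@T0.T).as_rotvec()
    W=np.ones(7) if w is None else np.array(w)
    for k in range(1,n+1):
        Pt=P0+(P1-P0)*k/n;Tt=R.from_rotvec(rv*k/n).as_matrix()@T0
        for _ in range(3):
            J,P,T=jac(q);e=np.r_[Pt-P,R.from_matrix(Tt@T.T).as_rotvec()]
            Jw=J*W;pin=lambda v:W*(Jw.T@np.linalg.solve(Jw@Jw.T+lam**2*np.eye(6),v))
            dq=pin(e)
            if ng and qn is not None:
                g=ng*(qn-q);dq=dq+g-pin(J@g)
            q=np.clip(q+dq,lo,hi)
    P,T=fk(q,p,s)
    return q,np.linalg.norm(P-P1),np.linalg.norm(R.from_matrix(T@T1.T).as_rotvec())
E
python3 - <<'E'
from sim import *
D=load();D=[D[-1]]+D[:-1]
for ng,qn in((0,None),(.02,(lo+hi)/2),(.05,np.array([-1.319,.591,.048,1.609,-.033,.943,-.034])*[0,1,1,1,1,1,0])):
    q=D[0][0]
    for d in D[1:]:
        q,a,b=follow(q,d[1],d[2],ng=ng,qn=qn);print(ng,np.round(q-d[0],2))
E
```

```text
0 [ 0.01  0.   -0.01  0.    0.   -0.    0.  ]
0 [ 0.01 -0.   -0.01  0.    0.   -0.    0.  ]
0 [ 0.01 -0.   -0.01 -0.    0.01  0.   -0.  ]
0 [ 0.02 -0.   -0.02 -0.    0.01 -0.   -0.01]
0 [ 0.03  0.   -0.01 -0.   -0.11  0.    0.11]
0.02 [ 0.51  0.02 -0.67  0.    0.29  0.01 -0.26]
0.02 [ 0.72  0.01 -0.87  0.    0.29  0.   -0.28]
0.02 [ 0.79 -0.02 -0.93 -0.    0.27 -0.01 -0.26]
0.02 [ 0.87 -0.04 -0.97 -0.    0.2  -0.01 -0.2 ]
0.02 [ 1.    0.01 -0.95 -0.01 -0.15  0.01  0.18]
0.05 [ 0.38  0.   -0.49  0.    0.21 -0.   -0.19]
0.05 [ 0.51 -0.01 -0.62  0.    0.2  -0.01 -0.19]
0.05 [ 0.59 -0.03 -0.69 -0.    0.2  -0.01 -0.2 ]
0.05 [ 0.71 -0.04 -0.79 -0.    0.16 -0.01 -0.17]
0.05 [ 0.97  0.01 -0.92 -0.01 -0.15  0.01  0.18]
```

```bash
cat > plan.py <<'E'
from sim import *
def margin(q): return np.min(np.minimum(q-lo,hi-q))
def run(q,wps,n=10,verbose=False):
    mm=9;err=0
    for P,T in wps:
        q,a,b=follow(q,P,T,n=n);mm=min(mm,margin(q));err=max(err,a+b*.1)
        if verbose:print(np.round(P,3),np.round(q,2),round(a,4),round(b,3))
    return q,mm,err
def laypath(side,gx,gz,be,flip=-1,off=.09):
    P0,T0=gripB(0,side,gx,gz,be,flip)
    return [(P0-T0[:,0]*off,T0),(P0,T0)]+[gripB(a,side,gx,gz,be,flip) for a in np.linspace(0,74,8)[1:]]
E
python3 - <<'E'
from plan import *
q=load()[-2][0]
down=lambda az:(lambda y:np.c_[[0,0,-1],y,np.cross([0,0,-1],y)])(np.array([np.cos(az),np.sin(az),0]))
Td=down(np.radians(-70.4))
import itertools
res=[]
for x,z in itertools.product((.45,.6,.75),(.3,.4,.5)):
  W=[(np.array([x,.1,z]),Td),(np.array([x,-.2,z]),Td)]
  q1,m1,e1=run(q,W)
  for side in(1,-1):
    for be in(35,40,45):
      for fl in(-1,):
        q2,m2,e2=run(q1,laypath(side,.018,.078,be,fl));res.append((e2,min(m1,m2),x,z,side,be))
res.sort(key=lambda r:(r[0]>.002,-r[1]))
for r in res[:10]:print(np.round(r,4))
E
```

```text
[ 0.00e+00  2.51e-02  7.50e-01  3.00e-01 -1.00e+00  4.50e+01]
[ 0.00e+00  2.21e-02  6.00e-01  3.00e-01 -1.00e+00  4.50e+01]
[ 0.00e+00  1.57e-02  7.50e-01  4.00e-01 -1.00e+00  4.50e+01]
[ 0.0e+00  8.1e-03  6.0e-01  4.0e-01 -1.0e+00  4.5e+01]
[ 0.0e+00  8.1e-03  7.5e-01  5.0e-01 -1.0e+00  4.5e+01]
[ 0.0e+00  7.7e-03  4.5e-01  3.0e-01 -1.0e+00  4.5e+01]
[ 6.0e-04  0.0e+00  6.0e-01  5.0e-01 -1.0e+00  4.5e+01]
[ 0.0964  0.      0.45    0.3     1.     35.    ]
[ 0.0902  0.      0.45    0.3     1.     40.    ]
[ 0.0661  0.      0.45    0.3     1.     45.    ]
```

Run:
```python
from plan import *
import itertools
q=load()[-2][0]
down=lambda az:(lambda y:np.c_[[0,0,-1],y,np.cross([0,0,-1],y)])(np.array([np.cos(az),np.sin(az),0]))
def pathA(gz,ga,fl,off=.09):
    P0,T0=gripA(0,gz,ga,fl);return [(P0-T0[:,0]*off,T0),(P0,T0)]+[gripA(a,gz,ga,fl) for a in np.linspace(0,74,8)[1:]]
res=[]
for x,z in itertools.product((.5,.65),(.3,.4)):
  W=[(np.array([x,.1,z]),down(np.radians(-70.4))),(np.array([x,-.2,z]),down(np.radians(-70.4)))]
  q1,m1,e1=run(q,W)
  for side in(1,-1):
    for be in(45,50,55):
      for gx in (.018,.038):
        q2,m2,e2=run(q1,laypath(side,gx,.078,be,-1));res.append((e2,min(m1,m2),x,z,side,be,gx))
  for ga in(-40,-20,0):
    for fl in(1,-1):
        q2,m2,e2=run(q1,pathA(.076,ga,fl));res.append((e2,min(m1,m2),x,z,0,ga,fl))
res.sort(key=lambda r:(r[0]>.002,-r[1]))
for r in res[:12]:print(np.round(r,4))
```

```text
[  0.       0.4018   0.65     0.3      0.     -40.       1.    ]
[  0.       0.3551   0.5      0.3      0.     -40.       1.    ]
[  0.       0.3493   0.65     0.4      0.     -40.       1.    ]
[  0.       0.2942   0.5      0.4      0.     -40.       1.    ]
[ 0.000e+00  2.752e-01  5.000e-01  4.000e-01 -1.000e+00  5.500e+01
  3.800e-02]
[ 0.000e+00  2.743e-01  6.500e-01  4.000e-01 -1.000e+00  5.500e+01
  3.800e-02]
[ 0.000e+00  2.742e-01  5.000e-01  3.000e-01 -1.000e+00  5.500e+01
  3.800e-02]
[ 0.000e+00  2.737e-01  6.500e-01  3.000e-01 -1.000e+00  5.500e+01
  3.800e-02]
[ 0.000e+00  2.625e-01  6.500e-01  4.000e-01 -1.000e+00  5.500e+01
  1.800e-02]
[ 0.000e+00  2.624e-01  5.000e-01  3.000e-01 -1.000e+00  5.500e+01
  1.800e-02]
[ 0.000e+00  2.619e-01  6.500e-01  3.000e-01 -1.000e+00  5.500e+01
  1.800e-02]
[ 0.000e+00  2.574e-01  5.000e-01  4.000e-01 -1.000e+00  5.500e+01
  1.800e-02]
```

Run:
```python
from plan import *
from h import proj,plane,grab,crop
t=grab("top");sc=grab("scene")
print("violet cap top",plane(t,[(431,176)],.145),plane(sc,[(201,258)],.145))
print("wash top",plane(t,[(541,299)],.15),plane(sc,[(176,143)],.15),"wash base",plane(t,[(525,301)],.03))
print("bluebox",plane(t,[(566,340),(640,350),(562,395),(640,412)],.1))
q=load()[-2][0]
down=lambda az:(lambda y:np.c_[[0,0,-1],y,np.cross([0,0,-1],y)])(np.array([np.cos(az),np.sin(az),0]))
def pathA(gz,ga,fl,off=.09):
    P0,T0=gripA(0,gz,ga,fl);return [(P0-T0[:,0]*off,T0),(P0,T0)]+[gripA(a,gz,ga,fl) for a in np.linspace(0,74,8)[1:]]
W=[(np.array([.65,.1,.3]),down(np.radians(-70.4))),(np.array([.65,-.2,.3]),down(np.radians(-70.4)))]
q1,_,_=run(q,W)
for ga in(-40,-30,-25,-20):
  q2,m2,e2=run(q1,pathA(.076,ga,1));print(ga,m2,e2)
q2=q1
for P,T in pathA(.076,-30,1):
    q2,a,b=follow(q2,P,T,n=10);_,_,pe,pw=fk(q2,p,s,True);print(np.round(P,3),np.round(q2,2),"elbow",np.round(pe,2),"wrist",np.round(pw,2),round(a,4),round(b,3))
```

```text
violet cap top [[ 0.760159   -0.23218266  0.145     ]] [[ 0.75840748 -0.2276822   0.145     ]]
wash top [[ 0.48008021 -0.45783286  0.15      ]] [[ 0.48644829 -0.45658322  0.15      ]] wash base [[ 0.47441488 -0.47246001  0.03      ]]
bluebox [[ 0.38769256 -0.52837186  0.1       ]
 [ 0.36545607 -0.68694892  0.1       ]
 [ 0.26846547 -0.50968811  0.1       ]
 [ 0.23323043 -0.67294865  0.1       ]]
-40 0.4018198876337 1.1852216524375556e-09
-30 0.2604539674455353 2.7804339134906467e-09
-25 0.17624285733593603 4.169815676347605e-09
-20 0.08651128252168339 6.085830896701488e-09
[ 0.405 -0.274  0.204] [ 0.99  0.77  0.09  2.12 -1.12  1.49  2.73] elbow [ 0.21 -0.36  0.72] wrist [ 0.22 -0.5   0.27] 0.0 0.0
[ 0.46  -0.206  0.183] [ 0.89  0.79  0.02  2.19 -1.27  1.39  2.78] elbow [ 0.25 -0.35  0.71] wrist [ 0.27 -0.44  0.25] 0.0 0.0
[ 0.492 -0.195  0.181] [ 0.77  0.71  0.05  2.16 -1.27  1.28  2.57] elbow [ 0.27 -0.29  0.74] wrist [ 0.32 -0.42  0.3 ] 0.0 0.0
[ 0.523 -0.184  0.174] [ 0.64  0.67  0.08  2.11 -1.23  1.17  2.33] elbow [ 0.28 -0.24  0.76] wrist [ 0.38 -0.4   0.33] 0.0 0.0
[ 0.552 -0.173  0.161] [ 0.52  0.65  0.12  2.04 -1.15  1.08  2.08] elbow [ 0.31 -0.2   0.77] wrist [ 0.44 -0.38  0.35] 0.0 0.0
[ 0.578 -0.164  0.142] [ 0.39  0.67  0.17  1.96 -1.03  1.04  1.83] elbow [ 0.34 -0.17  0.76] wrist [ 0.5  -0.36  0.36] 0.0 0.0
[ 0.601 -0.156  0.118] [ 0.28  0.72  0.23  1.87 -0.91  1.04  1.59] elbow [ 0.37 -0.13  0.74] wrist [ 0.56 -0.33  0.36] 0.0 0.0
[ 0.619 -0.149  0.091] [ 0.18  0.79  0.3   1.77 -0.8   1.08  1.37] elbow [ 0.42 -0.1   0.71] wrist [ 0.63 -0.31  0.35] 0.0 0.0
[ 0.632 -0.145  0.06 ] [ 0.09  0.88  0.35  1.66 -0.7   1.16  1.18] elbow [ 0.46 -0.08  0.67] wrist [ 0.69 -0.29  0.32] 0.0 0.0
```

```bash
cat >> plan.py <<'E'
from scipy.spatial.transform import Slerp
def pathA(gz,ga,fl,off=.09,n=8):
    P0,T0=gripA(0,gz,ga,fl);return [(P0-T0[:,0]*off,T0),(P0,T0)]+[gripA(a,gz,ga,fl) for a in np.linspace(0,74,n)[1:]]
def call(P,T,P1,T1):
    return np.round(T.T@(P1-P)/.1,2).tolist(),np.round(R.from_matrix(T.T@T1).as_rotvec()/np.radians(45),3).tolist()
E
python3 - <<'E'
from plan import *
D=load()[-2];q=D[0];P,T=D[1],D[2]
ga=-30
A=pathA(.076,ga,1);Tg=A[0][1]
print("rot",np.degrees(np.linalg.norm(R.from_matrix(T.T@Tg).as_rotvec())),np.round(Tg,3).tolist())
sl=Slerp([0,1],R.from_matrix([T,Tg]))
pts=[([.46,.05,.40],.25),([.43,-.05,.42],.5),([.40,-.15,.42],.75),([.38,-.24,.38],1),([.385,-.275,.29],1)]
qq=q;Pc,Tc=P,T
W=[(np.array(a),sl(b).as_matrix()) for a,b in pts]+A
for P1,T1 in W:
    print(call(Pc,Tc,P1,T1));Pc,Tc=P1,T1
    qq,a,b=follow(qq,P1,T1,n=10);print("   ",np.round(qq,2),round(margin(qq),2),round(a,4),round(b,3))
E
```

```text
rot 112.67008717883655 [[0.617, 0.26, 0.743], [0.75, 0.092, -0.655], [-0.239, 0.961, -0.138]]
([-0.85, 0.83, 0.11], [-0.528, 0.325, 0.082])
    [-1.09 -0.33  0.83  2.41  0.42  0.25 -1.38] 0.1 0.0 0.0
([-0.57, 0.63, 0.64], [-0.528, 0.325, 0.082])
    [-1.11 -0.47  1.04  2.49  0.58  0.17 -0.79] 0.0 0.0519 0.241
([-0.6, 0.28, 0.81], [-0.528, 0.325, 0.082])
    [-1.05 -0.47  1.27  2.41 -0.23  0.39  0.76] 0.0 0.0758 0.507
([-0.5, -0.28, 0.82], [-0.528, 0.325, 0.082])
    [-1.24 -0.47  1.36  2.35 -0.67  0.97  2.09] 0.0 0.2749 0.78
([-0.02, -0.88, 0.39], [0.0, 0.0, 0.0])
    [-1.42 -0.47  1.36  2.41 -0.43  0.98  2.38] 0.0 0.3673 1.362
([0.34, -0.77, 0.25], [-0.0, -0.0, 0.0])
    [-1.69 -0.47  1.36  2.46 -0.19  1.    2.74] 0.0 0.4268 2.083
([0.9, 0.0, 0.0], [0.0, 0.0, 0.0])
    [-1.19 -0.47  1.36  2.51 -0.59  0.66  3.09] 0.0 0.2896 1.652
([0.28, 0.08, 0.16], [0.117, -0.0, -0.203])
    [-1.85 -0.47  1.36  2.51 -1.06  0.51  2.86] 0.0 0.4994 1.465
([0.28, 0.08, 0.16], [0.117, -0.0, -0.203])
    [-1.8  -0.47  1.36  2.51 -0.78  0.51  2.44] 0.0 0.4689 1.406
([0.28, 0.08, 0.16], [0.117, 0.0, -0.203])
    [-1.84 -0.47  1.36  2.51 -0.5   0.49  2.05] 0.0 0.4655 1.4
([0.28, 0.08, 0.16], [0.117, 0.0, -0.203])
    [-1.91 -0.47  1.36  2.47 -0.32  0.48  1.66] 0.0 0.4774 1.334
([0.28, 0.08, 0.16], [0.117, -0.0, -0.203])
    [-2.   -0.47  1.36  2.43 -0.1   0.5   1.3 ] 0.0 0.4994 1.329
([0.28, 0.08, 0.16], [0.117, 0.0, -0.203])
    [-2.1  -0.47  1.36  2.41  0.11  0.55  0.99] 0.0 0.5254 1.378
([0.28, 0.08, 0.16], [0.117, -0.0, -0.203])
    [-2.22 -0.47  1.36  2.39  0.3   0.61  0.72] 0.0 0.5527 1.461
```

```bash
cat > p2.py <<'E'
from plan import *
D=load()[-2];q=D[0];P,T=D[1],D[2]
A=pathA(.076,-30,1);Tg=A[0][1]
y=np.array([np.cos(np.radians(-70)),np.sin(np.radians(-70)),0]);x=np.array([0,0,-1.]);Td=np.c_[x,y,np.cross(x,y)]
sl=Slerp([0,1],R.from_matrix([Td,Tg]))
def go(pts,verbose=1):
    qq=q;Pc,Tc=P,T;mm=9
    W=[(np.array(a),sl(b).as_matrix()) for a,b in pts]+A
    for P1,T1 in W:
        c=call(Pc,Tc,P1,T1);Pc,Tc=P1,T1
        qq,a,b=follow(qq,P1,T1,n=8);mm=min(mm,margin(qq))
        if verbose:
            pe,pw=fk(qq,p,s,True)[2:];print(np.round(P1,3),c,"\n    ",np.round(qq,2),round(margin(qq),2),round(a,4),"wr",np.round(pw,2),"el",np.round(pe,2))
    return mm
E
python3 - <<'E'
from p2 import *
for name,pts in {"a":[([.6,.1,.33],0),([.62,0,.33],0),([.62,-.1,.35],0),([.6,-.2,.37],0),([.55,-.3,.38],.33),([.47,-.35,.38],.66),([.40,-.33,.35],1)],
 "b":[([.56,.1,.35],0),([.58,0,.38],0),([.55,-.1,.38],.2),([.5,-.2,.40],.45),([.44,-.28,.40],.72),([.40,-.31,.35],1)],
 "c":[([.56,.1,.35],0),([.58,0,.38],0),([.57,-.1,.38],0),([.53,-.2,.38],0.2),([.48,-.3,.40],.5),([.42,-.33,.40],.75),([.38,-.31,.35],1)]}.items():
    print(name,go(pts,0))
E
```

```text
a 0.2029873000012241
b 0.12306814962580659
c 0.16633256235824434
```

Run:
```python
from p2 import *
print(go([([.56,.1,.33],0),([.6,0,.34],0),([.6,-.1,.36],0),([.57,-.2,.38],0),([.53,-.28,.38],.25),([.48,-.34,.38],.5),([.43,-.35,.37],.75),([.39,-.32,.34],1)]))
```

```text
[0.56 0.1  0.33] ([0.29, 0.72, -0.56], [0.002, -0.604, 0.02]) 
     [-0.9   0.38  0.85  1.87 -0.33  1.03 -1.14] 0.51 0.0 wr [0.56 0.1  0.63] el [0.15 0.16 0.85]
[0.6  0.   0.34] ([-0.1, 1.08, -0.03], [0.0, 0.0, 0.0]) 
     [-0.7   0.43  0.85  1.79 -0.36  1.08 -0.94] 0.51 0.0 wr [ 0.6  -0.    0.64] el [0.2  0.14 0.84]
[ 0.6  -0.1   0.36] ([-0.2, 0.94, 0.34], [0.0, 0.0, 0.0]) 
     [-0.54  0.43  0.86  1.75 -0.36  1.13 -0.78] 0.5 0.0 wr [ 0.6  -0.1   0.66] el [0.22 0.11 0.84]
[ 0.57 -0.2   0.38] ([-0.2, 0.84, 0.62], [0.0, 0.0, 0.0]) 
     [-0.38  0.41  0.89  1.73 -0.34  1.16 -0.62] 0.47 0.0 wr [ 0.57 -0.2   0.68] el [0.23 0.07 0.84]
[ 0.53 -0.28  0.38] ([-0.0, 0.61, 0.65], [-0.518, 0.44, 0.211]) 
     [-0.12  0.22  0.75  1.95 -0.58  0.83  0.14] 0.56 0.0 wr [ 0.42 -0.3   0.66] el [0.13 0.   0.88]
[ 0.48 -0.34  0.38] ([-0.21, 0.11, 0.74], [-0.518, 0.44, 0.211]) 
     [ 0.31  0.26  0.64  2.03 -1.1   1.03  1.23] 0.43 0.0 wr [ 0.28 -0.41  0.6 ] el [ 0.14 -0.06  0.88]
[ 0.43 -0.35  0.37] ([-0.27, -0.38, 0.23], [-0.518, 0.44, 0.211]) 
     [ 0.64  0.43  0.56  2.03 -1.23  1.5   1.97] 0.3 0.0 wr
[... 1069 characters left out ...]
78 -0.164  0.142] ([0.28, 0.08, 0.16], [0.117, 0.0, -0.203]) 
     [ 0.2   0.72  0.45  1.96 -1.15  1.18  1.92] 0.38 0.0 wr [ 0.5  -0.36  0.36] el [ 0.38 -0.11  0.74]
[ 0.601 -0.156  0.118] ([0.28, 0.08, 0.16], [0.117, -0.0, -0.203]) 
     [ 0.1   0.77  0.5   1.86 -1.04  1.17  1.69] 0.49 0.0 wr [ 0.56 -0.33  0.36] el [ 0.41 -0.07  0.72]
[ 0.619 -0.149  0.091] ([0.28, 0.08, 0.16], [0.117, 0.0, -0.203]) 
     [ 0.02  0.85  0.54  1.76 -0.94  1.21  1.48] 0.59 0.0 wr [ 0.63 -0.31  0.35] el [ 0.45 -0.04  0.68]
[ 0.632 -0.145  0.06 ] ([0.28, 0.08, 0.16], [0.117, -0.0, -0.203]) 
     [-0.04  0.94  0.58  1.66 -0.85  1.27  1.3 ] 0.68 0.0 wr [ 0.69 -0.29  0.32] el [ 0.48 -0.02  0.64]
0.19490626881837492
```

move_arm:
  linear:
    - [0.29, 0.72, -0.56]
    - [0.29, 0.72, -0.56]
    - [0.29, 0.72, -0.56]
  angular:
    - [0, -0.6, 0.02]
    - [0, -0.6, 0.02]
    - [0, -0.6, 0.02]
  gripper: [1, 1, 1]

```text
t: 2.78
position: [0.5651, 0.1055, 0.3314]
orientation: [[-0.001, 0.351, -0.936], [-0.004, -0.936, -0.351], [-1.0, 0.003, 0.002]]
ft_force: [0.6, 0.3, 0.2]
opening: 0.0853
```

move_arm:
  linear:
    - [-0.1, 1, 0]
    - [-0.1, 1, 0]
  angular:
    - [0, 0, 0]
    - [0, 0, 0]
  gripper: [1, 1]

```text
t: 3.02
position: [0.5987, 0.0101, 0.3404]
orientation: [[0.001, 0.352, -0.936], [-0.005, -0.936, -0.352], [-1.0, 0.005, 0.001]]
ft_force: [0.3, -1.0, -0.0]
opening: 0.0855
```

move_arm:
  linear:
    - [-0.2, 1, 0.34]
    - [-0.2, 1, 0.34]
  angular:
    - [0, 0, 0]
    - [0, 0, 0]
  gripper: [1, 1]

```text
t: 3.28
position: [0.6005, -0.0959, 0.3612]
orientation: [[0.001, 0.352, -0.936], [-0.003, -0.936, -0.352], [-1.0, 0.003, 0.0]]
ft_force: [0.7, -0.3, 0.3]
opening: 0.0854
```

move_arm:
  linear:
    - [-0.2, 0.84, 0.62]
    - [-0.2, 0.84, 0.62]
  angular:
    - [0, 0, 0]
    - [0, 0, 0]
  gripper: [1, 1]

```text
t: 3.52
position: [0.5709, -0.1967, 0.3817]
orientation: [[0.001, 0.351, -0.936], [-0.003, -0.936, -0.351], [-1.0, 0.003, 0.0]]
ft_force: [-0.7, 0.1, 0.5]
opening: 0.0854
```

```bash
python3 log.py
```

```text
t 3.525
joint_pos [-0.3831, 0.4023, 0.902, 1.7454, -0.3397, 1.1579, -0.594]
position [0.5709, -0.1967, 0.3817]
orientation [[0.001, 0.351, -0.9364], [-0.0029, -0.9364, -0.351], [-1.0, 0.003, 0.0]]
ft_force [-0.6598, 0.0824, 0.4671]
opening 0.0854
```

move_arm:
  linear:
    - [0, 0.61, 0.65]
    - [0, 0.61, 0.65]
    - [0, 0.61, 0.65]
    - [0, 0.61, 0.65]
  angular:
    - [-0.52, 0.44, 0.21]
    - [-0.52, 0.44, 0.21]
    - [-0.52, 0.44, 0.21]
    - [-0.52, 0.44, 0.21]
  gripper: [1, 1, 1, 1]

```text
t: 4.03
position: [0.5292, -0.2755, 0.3811]
orientation: [[0.369, 0.651, -0.664], [0.043, -0.725, -0.687], [-0.929, 0.225, -0.295]]
ft_force: [-0.5, -0.2, 0.1]
opening: 0.0851
```

move_arm:
  linear:
    - [-0.21, 0.11, 0.74]
    - [-0.21, 0.11, 0.74]
    - [-0.21, 0.11, 0.74]
    - [-0.21, 0.11, 0.74]
  angular:
    - [-0.52, 0.44, 0.21]
    - [-0.52, 0.44, 0.21]
    - [-0.52, 0.44, 0.21]
    - [-0.52, 0.44, 0.21]
  gripper: [1, 1, 1, 1]

```text
t: 4.53
position: [0.484, -0.3335, 0.3813]
orientation: [[0.629, 0.751, -0.201], [0.223, -0.422, -0.879], [-0.745, 0.508, -0.433]]
ft_force: [0.4, 1.1, -0.9]
opening: 0.0855
```

```bash
python3 log.py
```

```text
t 4.525
joint_pos [0.3834, 0.2403, 0.5752, 2.0547, -1.0829, 0.9759, 1.2565]
position [0.484, -0.3335, 0.3813]
orientation [[0.629, 0.7509, -0.2013], [0.2231, -0.4224, -0.8785], [-0.7447, 0.5076, -0.4332]]
ft_force [0.4306, 1.061, -0.9223]
opening 0.0855
```

move_arm:
  linear:
    - [-0.27, -0.38, 0.23]
    - [-0.27, -0.38, 0.23]
    - [-0.27, -0.38, 0.23]
    - [-0.27, -0.38, 0.23]
  angular:
    - [-0.52, 0.44, 0.21]
    - [-0.52, 0.44, 0.21]
    - [-0.52, 0.44, 0.21]
    - [-0.52, 0.44, 0.21]
  gripper: [1, 1, 1, 1]

```text
t: 5.03
position: [0.4329, -0.3446, 0.3696]
orientation: [[0.721, 0.615, 0.32], [0.487, -0.121, -0.865], [-0.493, 0.779, -0.387]]
ft_force: [-0.4, -0.4, 0.0]
opening: 0.0856
```

move_arm:
  linear:
    - [0, -0.51, -0.28]
    - [0, -0.51, -0.28]
    - [0, -0.51, -0.28]
    - [0, -0.51, -0.28]
    - [0, -0.51, -0.28]
  angular:
    - [-0.52, 0.44, 0.21]
    - [-0.52, 0.44, 0.21]
    - [-0.52, 0.44, 0.21]
    - [-0.52, 0.44, 0.21]
    - [-0.52, 0.44, 0.21]
  gripper: [0.8, 0.8, 0.8, 0.8, 0.8]

```text
t: 5.65
position: [0.3919, -0.3128, 0.3421]
orientation: [[0.61, 0.28, 0.742], [0.752, 0.093, -0.653], [-0.252, 0.955, -0.154]]
ft_force: [-0.1, -0.7, 0.4]
opening: 0.0684
```

```bash
python3 log.py; python3 kin.py|head -1
python3 - <<'E'
from plan import *
D=load()[-2];P,T=D[1],D[2];A=pathA(.076,-30,1)
Pc,Tc=P,T
for W in [(A[0][0]+[0,0,.06],A[0][1])]+A[:2]:
    print(np.round(W[0],4),call(Pc,Tc,*W));Pc,Tc=W
E
```

```text
t 5.65
joint_pos [0.8933, 0.6033, 0.3417, 2.0326, -1.1078, 1.7321, 2.599]
position [0.3919, -0.3128, 0.3421]
orientation [[0.6095, 0.2802, 0.7416], [0.7516, 0.0932, -0.653], [-0.2521, 0.9554, -0.1538]]
ft_force [-0.1155, -0.6777, 0.3949]
opening 0.0684
0.010256099647826113 (-1, -1, -1, -1) [-0.0508  0.3055  0.6204  0.0093 -0.0206  0.4817  0.0108  0.3184 -3.186
[ 0.4045 -0.2736  0.2643] ([0.57, -0.67, -0.04], [-0.02, -0.005, 0.019])
[ 0.4045 -0.2736  0.2043] ([0.14, -0.58, 0.08], [0.0, 0.0, 0.0])
[ 0.46   -0.2061  0.1828] ([0.9, 0.0, 0.0], [0.0, 0.0, 0.0])
```

move_arm:
  linear:
    - [0.57, -0.67, -0.04]
    - [0.57, -0.67, -0.04]
    - [0.57, -0.67, -0.04]
  angular:
    - [-0.02, 0, 0.02]
    - [-0.02, 0, 0.02]
    - [-0.02, 0, 0.02]
  gripper: [0.6, 0.6, 0.6]

```text
t: 6.02
position: [0.4045, -0.2722, 0.2646]
orientation: [[0.614, 0.259, 0.746], [0.753, 0.09, -0.651], [-0.235, 0.962, -0.14]]
ft_force: [0.9, 0.2, 0.5]
opening: 0.0516
```

move_arm:
  linear:
    - [0.14, -0.58, 0.08]
    - [0.14, -0.58, 0.08]
    - [0.14, -0.58, 0.08]
  angular:
    - [0, 0, 0]
    - [0, 0, 0]
    - [0, 0, 0]
  gripper: [0.6, 0.6, 0.6]

```text
t: 6.4
position: [0.4042, -0.2748, 0.2068]
orientation: [[0.617, 0.255, 0.745], [0.751, 0.093, -0.654], [-0.236, 0.962, -0.134]]
ft_force: [-0.1, 1.3, 0.7]
opening: 0.0515
```

```bash
python3 log.py
python3 - <<'E'
from h import *
t=grab("top");crop(t,360,220,140,120,5,"t1.png");s=grab("scene");crop(s,190,110,140,120,5,"s1.png")
E
python3 - <<'E'
from plan import *
D=load()[-2];P,T=D[1],D[2];A=pathA(.076,-30,1)
print(call(P,T,*A[0]),call(P,T,*A[1]))
E
```

```text
t 6.4
joint_pos [0.8922, 0.82, 0.2774, 2.1317, -1.183, 1.5981, 2.8872]
position [0.4042, -0.2748, 0.2068]
orientation [[0.6166, 0.2547, 0.7449], [0.7511, 0.0934, -0.6536], [-0.236, 0.9625, -0.1337]]
ft_force [-0.0924, 1.252, 0.7008]
opening 0.0515
([0.02, -0.02, -0.0], [0.006, -0.001, -0.003]) ([0.92, -0.02, -0.0], [0.006, -0.001, -0.003])
```

View pics/t1.png

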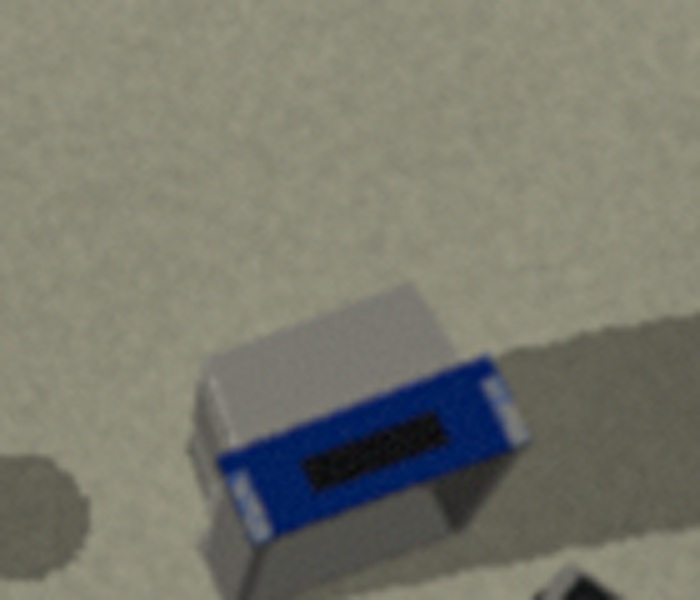

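View pics/s1.png

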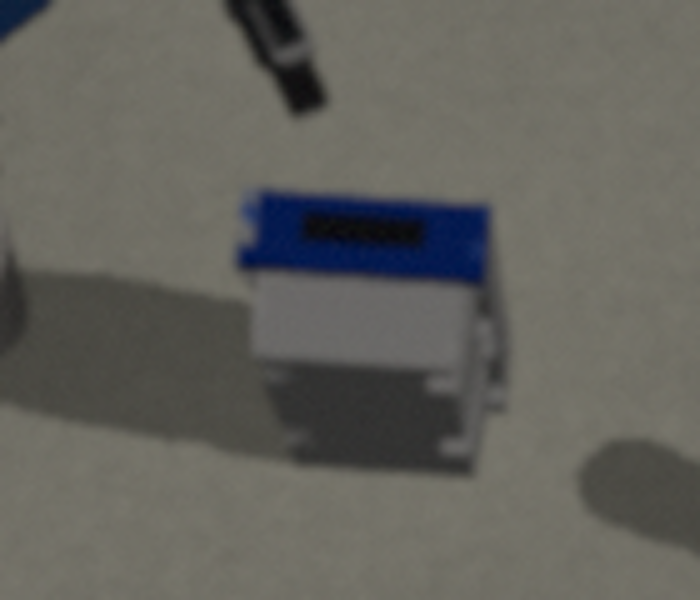

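The tote is undisturbed: its blue end is at crop (370,450) in the top view, and the gripper comes in from the lower right. Next I advance along the tool axis.

move_arm:
  linear:
    - [0.3, -0.02, 0]
    - [0.6, -0.02, 0]
    - [0.8, -0.02, 0]
    - [0.92, -0.02, 0]
    - [0.92, -0.02, 0]
    - [0.92, -0.02, 0]
  angular:
    - [0, 0, 0]
    - [0, 0, 0]
    - [0, 0, 0]
    - [0, 0, 0]
    - [0, 0, 0]
    - [0, 0, 0]
  gripper: [0.6, 0.6, 0.6, 0.6, 0.6, 0.6]
  squeeze: 20

```text
t: 7.25
position: [0.4599, -0.206, 0.1809]
orientation: [[0.617, 0.257, 0.744], [0.751, 0.093, -0.654], [-0.237, 0.962, -0.135]]
ft_force: [-0.4, -0.1, 0.8]
opening: 0.0513
```

```bash
python3 log.py
python3 - <<'E'
from h import *
t=grab("top");crop(t,360,220,140,120,5,"t2.png");s=grab("scene");crop(s,190,110,140,120,5,"s2.png")
E
```

```text
t 7.25
joint_pos [0.7793, 0.8483, 0.2094, 2.2059, -1.338, 1.506, 2.9421]
position [0.4599, -0.206, 0.1809]
orientation [[0.6165, 0.2566, 0.7444], [0.7507, 0.0935, -0.654], [-0.2374, 0.962, -0.135]]
ft_force [-0.3811, -0.0976, 0.8352]
opening 0.0513
```

View pics/t2.png

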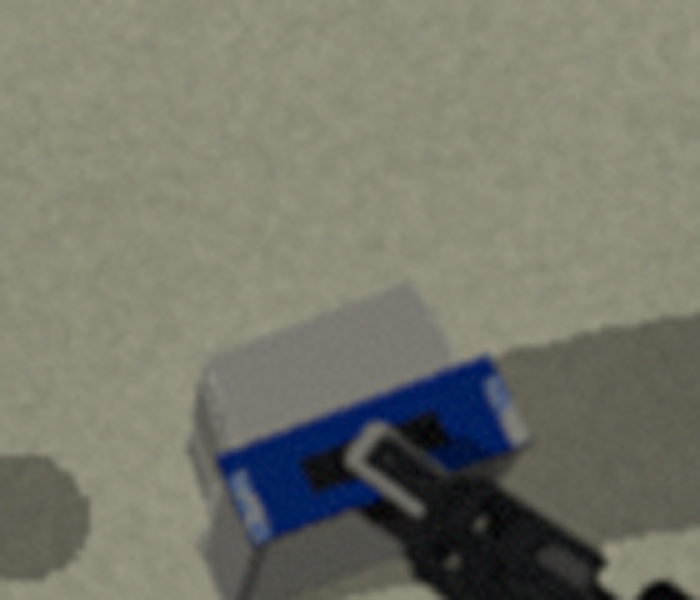

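View pics/s2.png

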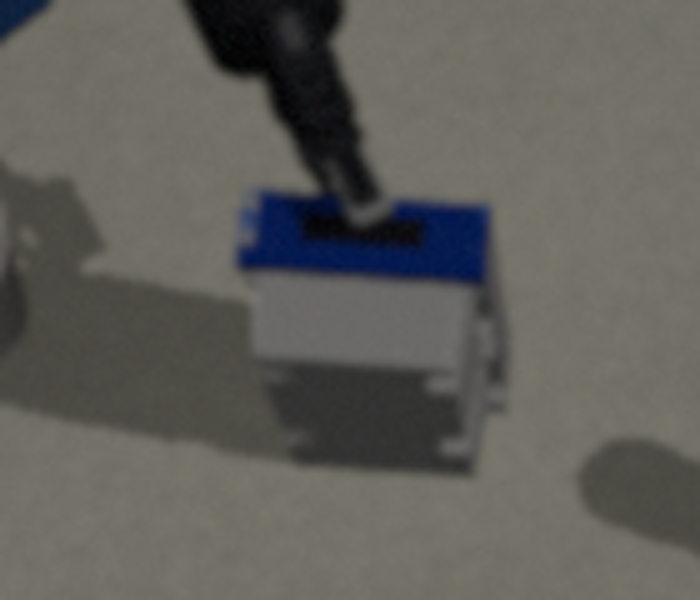

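The finger tip lies over the middle of the blue collar at top crop (380,445), with no contact force. Closing gently.

move_arm:
  linear:
    - [0, 0.02, 0]
    - [0, 0.02, 0]
    - [0, 0.02, 0]
    - [0, 0.02, 0]
    - [0, 0.02, 0]
    - [0, 0.02, 0]
    - [0, 0.02, 0]
    - [0, 0.02, 0]
  angular:
    - [0, 0, 0]
    - [0, 0, 0]
    - [0, 0, 0]
    - [0, 0, 0]
    - [0, 0, 0]
    - [0, 0, 0]
    - [0, 0, 0]
    - [0, 0, 0]
  gripper: [0.4, 0.25, 0.15, 0.1, 0.05, 0, 0, 0]
  squeeze: 20

```text
t: 8.35
position: [0.4607, -0.2048, 0.1831]
orientation: [[0.616, 0.256, 0.745], [0.752, 0.092, -0.653], [-0.235, 0.962, -0.135]]
ft_force: [-1.1, -1.4, 4.5]
opening: 0.0081
```

```bash
python3 log.py
python3 - <<'E'
from h import *
t=grab("top");crop(t,360,220,140,120,5,"t3.png");s=grab("scene");crop(s,190,110,140,120,5,"s3.png")
E
```

```text
t 8.35
joint_pos [0.7776, 0.8447, 0.2083, 2.2065, -1.3384, 1.5073, 2.9384]
position [0.4607, -0.2048, 0.1831]
orientation [[0.6158, 0.2556, 0.7453], [0.7519, 0.0921, -0.6528], [-0.2355, 0.9624, -0.1355]]
ft_force [-1.0787, -1.3681, 4.5445]
opening 0.0081
```

View pics/s3.png

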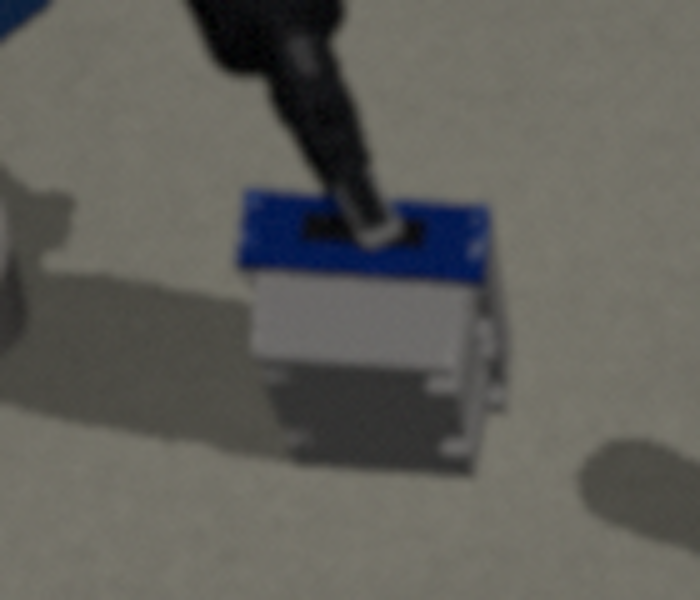

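Gripped: opening is 8.1 mm and the tote hasn't moved. Next, the arc about the foot, with a 3 mm lift first.

```bash
cat > lay.py <<'E'
from plan import *
import sys
from workcell import get_obs
o=get_obs();P,T=np.array(o["position"]),np.array(o["orientation"])
Rt,oo=tote(0);foot=oo-.082*Rt[:,0];foot[2]=0
done=float(sys.argv[1]);angs=eval(sys.argv[2]);lift=float(sys.argv[3])
cur=float(sys.argv[4])  # current lift
for a in angs:
    r=R.from_rotvec(yt*np.radians(a-done)).as_matrix()
    P1=foot+r@(P-[0,0,cur]-foot)+[0,0,lift];l,w=call(P,T,P1,r@T);print(a,l,w,np.round(P1,3))
E
python3 lay.py 0 "np.arange(0,37.1,4.625)" .003 0; cat log.jsonl | wc -l
```

```text
0.0 [-0.01, 0.03, -0.0] [0.0, 0.0, 0.0] [ 0.461 -0.205  0.186]
4.625 [0.12, 0.07, 0.07] [0.052, 0.0, -0.089] [ 0.475 -0.2    0.186]
9.25 [0.24, 0.1, 0.14] [0.103, 0.0, -0.178] [ 0.488 -0.195  0.185]
13.875 [0.37, 0.12, 0.21] [0.155, 0.0, -0.267] [ 0.502 -0.19   0.183]
18.5 [0.5, 0.12, 0.29] [0.206, 0.0, -0.356] [ 0.516 -0.185  0.179]
23.125 [0.62, 0.12, 0.36] [0.258, 0.001, -0.445] [ 0.529 -0.18   0.175]
27.75 [0.75, 0.1, 0.44] [0.309, 0.001, -0.533] [ 0.542 -0.176  0.169]
32.375 [0.88, 0.07, 0.51] [0.361, 0.001, -0.622] [ 0.554 -0.171  0.162]
37.0 [1.0, 0.03, 0.58] [0.413, 0.001, -0.711] [ 0.566 -0.167  0.155]
11
```

move_arm:
  linear:
    - [0, 0, 0]
    - [-0.01, 0.03, 0]
    - [-0.01, 0.03, 0]
    - [0.12, 0.07, 0.07]
    - [0.24, 0.1, 0.14]
    - [0.37, 0.12, 0.21]
    - [0.5, 0.12, 0.29]
    - [0.62, 0.12, 0.36]
    - [0.75, 0.1, 0.44]
    - [0.75, 0.1, 0.44]
  angular:
    - [0, 0, 0]
    - [0, 0, 0]
    - [0, 0, 0]
    - [0.052, 0, -0.089]
    - [0.103, 0, -0.178]
    - [0.155, 0, -0.267]
    - [0.206, 0, -0.356]
    - [0.258, 0, -0.445]
    - [0.309, 0, -0.533]
    - [0.309, 0, -0.533]
  gripper: [0, 0, 0, 0, 0, 0, 0, 0, 0, 0]
  squeeze: 70

```text
t: 9.7
position: [0.5434, -0.1745, 0.1687]
orientation: [[0.42, 0.646, 0.637], [0.684, 0.236, -0.69], [-0.596, 0.726, -0.343]]
ft_force: [-0.7, 0.7, -2.6]
opening: 0.0067
```

```bash
python3 log.py; python3 lay.py 27.75 "np.arange(27.75,66,4.625)" .003 0.003
python3 - <<'E'
from h import *
t=grab("top");crop(t,360,200,140,120,5,"t4.png");s=grab("scene");crop(s,190,110,140,120,5,"s4.png")
E
```

```text
t 9.7
joint_pos [0.4376, 0.7023, 0.3301, 2.0924, -1.292, 1.2173, 2.3365]
position [0.5434, -0.1745, 0.1687]
orientation [[0.4204, 0.6459, 0.6372], [0.684, 0.2358, -0.6903], [-0.5962, 0.726, -0.3427]]
ft_force [-0.7198, 0.7091, -2.5769]
opening 0.0067
27.75 [0.0, 0.0, 0.0] [0.0, 0.0, 0.0] [ 0.543 -0.174  0.169]
32.375 [0.12, 0.04, 0.07] [0.052, 0.001, -0.089] [ 0.556 -0.17   0.162]
37.0 [0.25, 0.07, 0.15] [0.103, 0.001, -0.178] [ 0.567 -0.166  0.154]
41.625 [0.38, 0.08, 0.22] [0.155, 0.002, -0.266] [ 0.579 -0.162  0.145]
46.25 [0.5, 0.09, 0.29] [0.207, 0.002, -0.355] [ 0.589 -0.158  0.135]
50.875 [0.63, 0.08, 0.37] [0.259, 0.003, -0.444] [ 0.599 -0.155  0.124]
55.5 [0.76, 0.06, 0.44] [0.31, 0.003, -0.533] [ 0.607 -0.152  0.113]
60.125 [0.88, 0.03, 0.52] [0.362, 0.004, -0.622] [ 0.615 -0.149  0.1  ]
64.75 [1.01, -0.01, 0.59] [0.414, 0.005, -0.71] [ 0.622 -0.146  0.088]
```

View pics/s4.png

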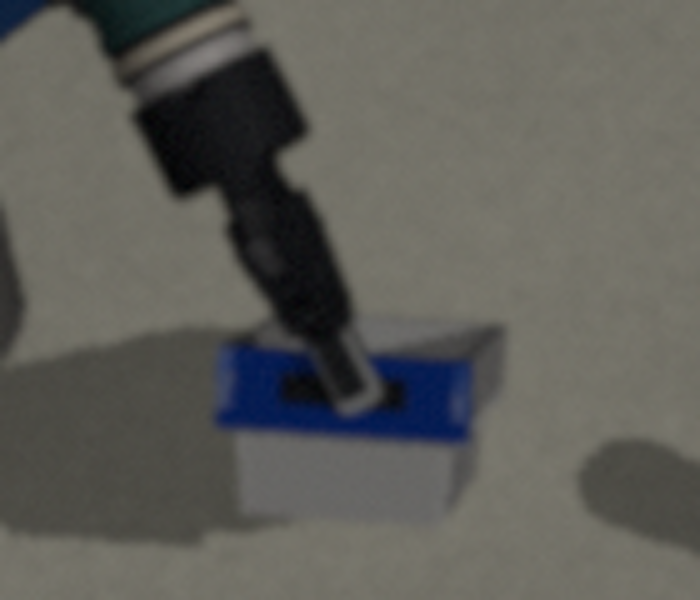

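It is held rigidly: the wrist carries about 2.6 N, the tote's weight. Blue face is at crop (345,390), tipping evenly. Continuing.

move_arm:
  linear:
    - [0.12, 0.04, 0.07]
    - [0.25, 0.07, 0.15]
    - [0.38, 0.08, 0.22]
    - [0.5, 0.09, 0.29]
    - [0.63, 0.08, 0.37]
    - [0.76, 0.06, 0.44]
    - [0.88, 0.03, 0.52]
    - [0.88, 0.03, 0.52]
  angular:
    - [0.052, 0, -0.089]
    - [0.103, 0, -0.178]
    - [0.155, 0, -0.266]
    - [0.207, 0, -0.355]
    - [0.259, 0, -0.444]
    - [0.31, 0, -0.533]
    - [0.362, 0, -0.622]
    - [0.362, 0, -0.622]
  gripper: [0, 0, 0, 0, 0, 0, 0, 0]

```text
t: 10.8
position: [0.6148, -0.1504, 0.0998]
orientation: [[0.03, 0.913, 0.407], [0.545, 0.326, -0.772], [-0.838, 0.245, -0.488]]
ft_force: [2.4, 0.8, 1.4]
opening: 0.0068
```

```bash
python3 log.py; python3 lay.py 60.125 "[64.75,69.375,74]" .003 0.003
```

```text
t 10.8
joint_pos [0.1037, 0.8219, 0.4906, 1.82, -0.9846, 1.1528, 1.6087]
position [0.6148, -0.1504, 0.0998]
orientation [[0.0299, 0.9131, 0.4067], [0.5448, 0.3262, -0.7725], [-0.838, 0.2447, -0.4877]]
ft_force [2.393, 0.7831, 1.3855]
opening 0.0068
64.75 [0.12, 0.04, 0.07] [0.052, 0.0, -0.089] [ 0.622 -0.148  0.087]
69.375 [0.25, 0.07, 0.14] [0.103, 0.0, -0.178] [ 0.628 -0.146  0.074]
74 [0.37, 0.08, 0.22] [0.155, 0.0, -0.266] [ 0.632 -0.144  0.06 ]
```

move_arm:
  linear:
    - [0.06, 0.03, 0.03]
    - [0.12, 0.05, 0.07]
    - [0.18, 0.07, 0.1]
    - [0.25, 0.08, 0.14]
    - [0.25, 0.08, 0.14]
  angular:
    - [0.026, 0, -0.045]
    - [0.052, 0, -0.089]
    - [0.078, 0, -0.134]
    - [0.103, 0, -0.178]
    - [0.103, 0, -0.178]
  gripper: [0, 0, 0, 0, 0]

```text
t: 11.42
position: [0.6266, -0.1469, 0.0741]
orientation: [[-0.099, 0.939, 0.329], [0.498, 0.333, -0.801], [-0.862, 0.084, -0.5]]
ft_force: [1.0, 0.5, -2.0]
opening: 0.0065
```

```bash
python3 log.py; python3 lay.py 69.375 "[71,72.5,74]" .003 0.003
python3 - <<'E'
from h import *
s=grab("scene");crop(s,190,130,140,120,5,"s5.png");t=grab("top");crop(t,340,190,140,120,5,"t5.png")
E
```

```text
t 11.425
joint_pos [0.0365, 0.8958, 0.5372, 1.7298, -0.8994, 1.2039, 1.4342]
position [0.6266, -0.1469, 0.0741]
orientation [[-0.0994, 0.9392, 0.3288], [0.4976, 0.3331, -0.8009], [-0.8617, 0.084, -0.5005]]
ft_force [0.9879, 0.4554, -2.0052]
opening 0.0065
71 [0.04, 0.02, 0.02] [0.018, -0.0, -0.031] [ 0.628 -0.146  0.069]
72.5 [0.08, 0.03, 0.05] [0.035, -0.0, -0.06] [ 0.63  -0.146  0.065]
74 [0.12, 0.04, 0.07] [0.052, -0.0, -0.089] [ 0.631 -0.145  0.06 ]
```

View pics/s5.png

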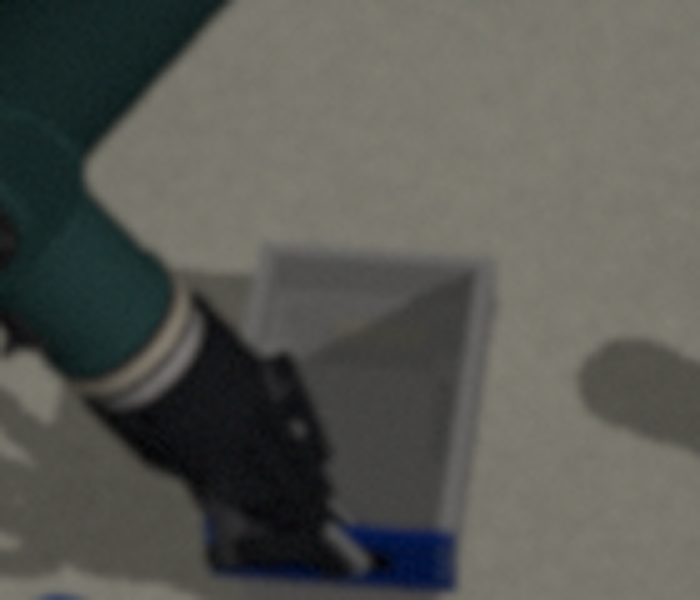

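View pics/t5.png

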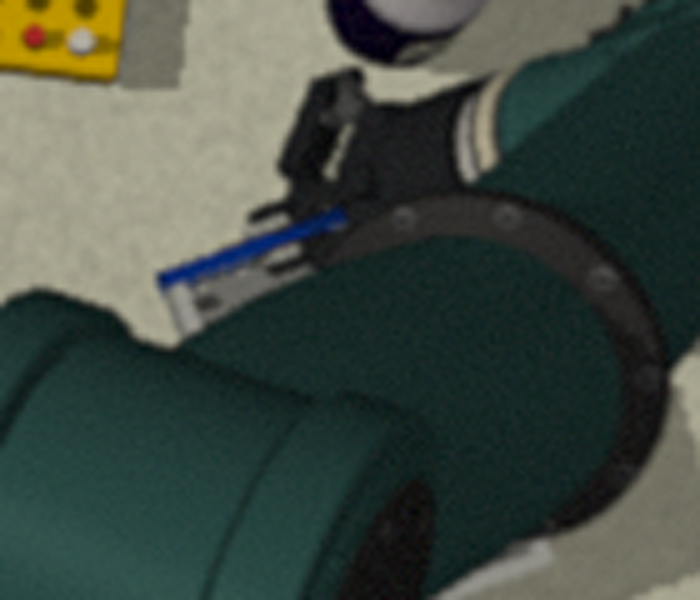

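Nearly level, with 4.6° to go and the hand clear of the violet bottle. I'll bring it level and lower it in millimetre steps.

move_arm:
  linear:
    - [0.04, 0.02, 0.02]
    - [0.08, 0.03, 0.05]
    - [0.12, 0.04, 0.07]
    - [0.12, 0.04, 0.07]
    - [0.13, 0.04, 0.075]
    - [0.14, 0.04, 0.08]
    - [0.14, 0.04, 0.08]
  angular:
    - [0.018, 0, -0.031]
    - [0.035, 0, -0.06]
    - [0.054, 0, -0.092]
    - [0.054, 0, -0.092]
    - [0.054, 0, -0.092]
    - [0.054, 0, -0.092]
    - [0.054, 0, -0.092]
  gripper: [0, 0, 0, 0, 0, 0, 0]

```text
t: 12.4
position: [0.6331, -0.1444, 0.0598]
orientation: [[-0.167, 0.942, 0.29], [0.473, 0.335, -0.815], [-0.865, 0.001, -0.502]]
ft_force: [0.5, 0.3, 4.0]
opening: 0.0067
```

```bash
python3 log.py
```

```text
t 12.4
joint_pos [0.0066, 0.9396, 0.558, 1.679, -0.8609, 1.2387, 1.3514]
position [0.6331, -0.1444, 0.0598]
orientation [[-0.1668, 0.9424, 0.29], [0.473, 0.3345, -0.8151], [-0.8651, 0.0012, -0.5015]]
ft_force [0.5411, 0.3453, 3.973]
opening 0.0067
```

Level, with +4 N at the wrist, so the base rests on the bench. Release and retreat.

move_arm:
  linear:
    - [0, 0, 0]
    - [0, 0, 0]
    - [0, 0, 0]
    - [0, 0, 0]
    - [-0.3, 0, 0]
    - [-0.7, 0, 0]
    - [-1, 0, 0]
    - [-1, 0, 0]
  angular:
    - [0, 0, 0]
    - [0, 0, 0]
    - [0, 0, 0]
    - [0, 0, 0]
    - [0, 0, 0]
    - [0, 0, 0]
    - [0, 0, 0]
    - [0, 0, 0]
  gripper: [0.15, 0.3, 0.4, 0.4, 0.4, 0.4, 0.4, 0.4]
  squeeze: 40

```text
t: 13.4
position: [0.6507, -0.1943, 0.1475]
orientation: [[-0.163, 0.943, 0.291], [0.469, 0.333, -0.818], [-0.868, 0.003, -0.497]]
ft_force: [-0.6, 0.4, -0.4]
opening: 0.0342
```

```bash
python3 log.py;  python3 - <<'E'
from h import *
s=grab("scene");crop(s,190,130,140,120,5,"s6.png");t=grab("top");crop(t,340,190,140,120,5,"t6.png")
E
```

```text
t 13.4
joint_pos [0.0451, 0.8739, 0.6111, 1.5645, -0.7802, 1.3906, 1.2881]
position [0.6507, -0.1943, 0.1475]
orientation [[-0.163, 0.9429, 0.2906], [0.4692, 0.3332, -0.8178], [-0.8679, 0.0031, -0.4967]]
ft_force [-0.5736, 0.4156, -0.3576]
opening 0.0342
```

View pics/s6.png

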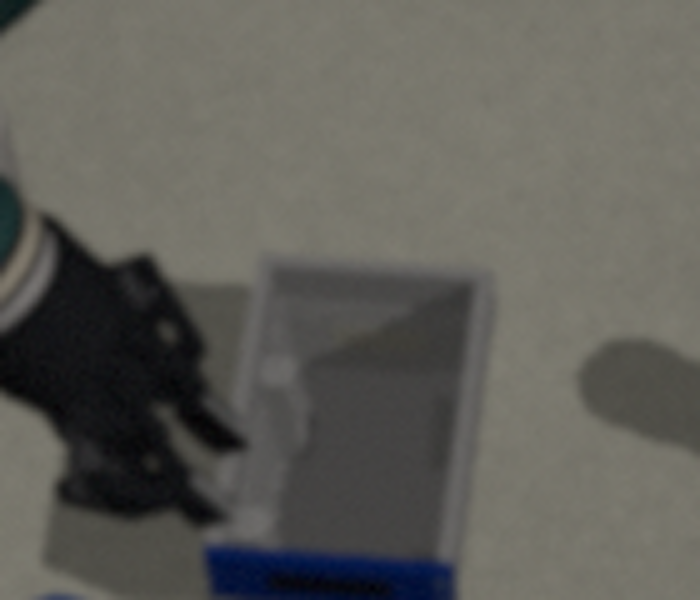

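View pics/t6.png

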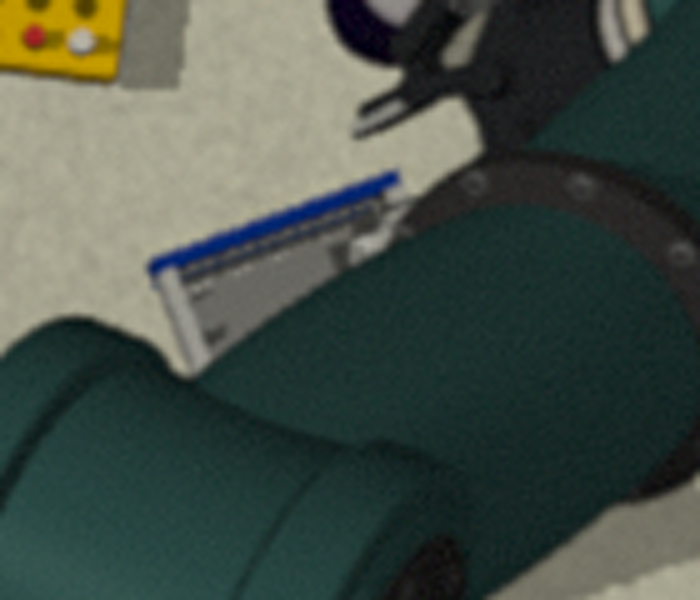

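The tote sits flat on its base (scene crop: rim from (265,260) to (490,270), blue end at (330,575)), and the gripper is free of it. I'll rise a little, then measure it in both views.

move_arm:
  linear:
    - [-1, 0, -0.5]
    - [-1, 0, -0.5]
    - [-1, 0, -0.5]
  angular:
    - [0, 0, 0]
    - [0, 0, 0]
    - [0, 0, 0]
  gripper: [0.5, 0.5, 0.5]

```text
t: 13.88
position: [0.6531, -0.1986, 0.26]
orientation: [[-0.163, 0.942, 0.293], [0.47, 0.336, -0.816], [-0.867, 0.005, -0.498]]
ft_force: [-0.7, -0.1, 0.2]
opening: 0.0426
```

```bash
python3 log.py;  python3 - <<'E'
from h import *
s=grab("scene");crop(s,210,160,110,110,6,"s7.png");t=grab("top");crop(t,340,190,140,140,5,"t7.png")
E
```

```text
t 13.875
joint_pos [0.0311, 0.7663, 0.6541, 1.4854, -0.7172, 1.542, 1.2]
position [0.6531, -0.1986, 0.26]
orientation [[-0.1631, 0.942, 0.2932], [0.4701, 0.3355, -0.8163], [-0.8674, 0.0047, -0.4976]]
ft_force [-0.7154, -0.1015, 0.1617]
opening 0.0426
```

View pics/s7.png

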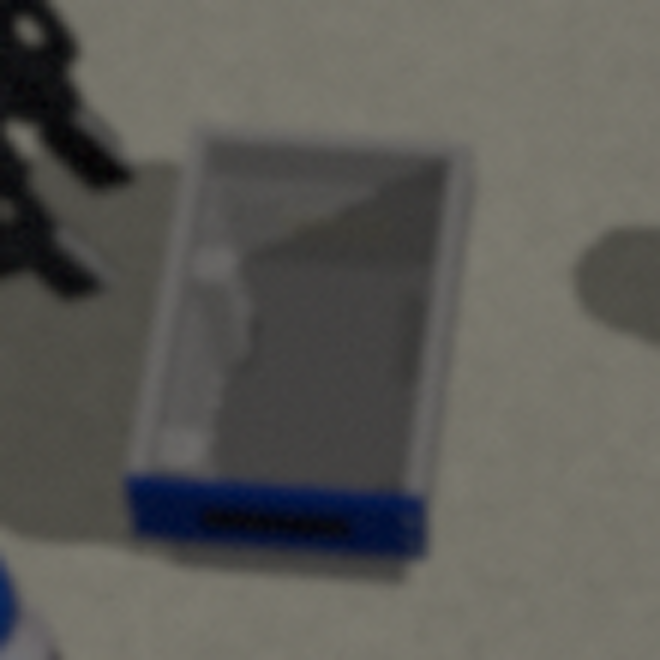

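View pics/t7.png

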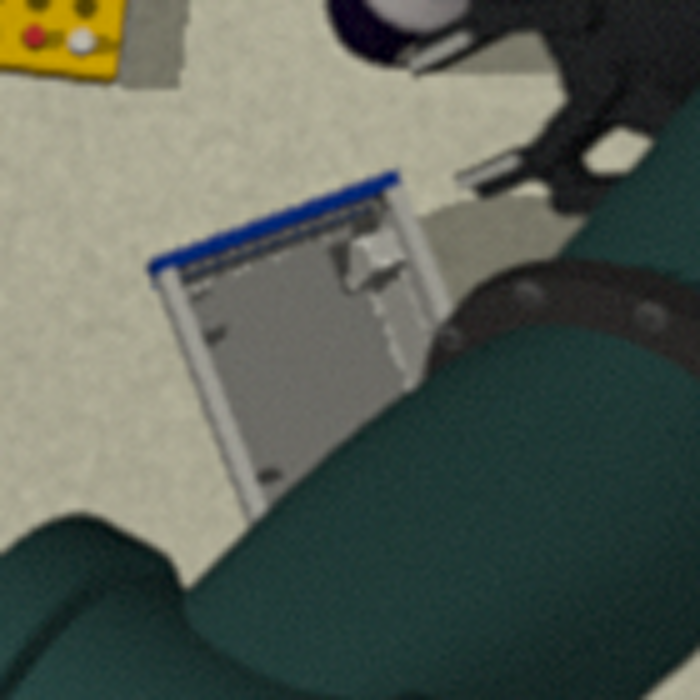

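Run:
```python
from h import *
t=grab("top");s=grab("scene")
def pc(L,x0,y0,k): return [((a+.5)/k-.5+x0,(b+.5)/k-.5+y0) for a,b in L]
P=plane(s,pc([(128,478),(425,497),(472,146),(191,128)],210,160,6),.084)
print(np.round(P,4).tolist(),[round(np.linalg.norm(P[i]-P[i-1]),4) for i in range(4)],P.mean(0),"ang",np.degrees(np.arctan2(*((P[0]+P[1])-(P[2]+P[3]))[[1,0]])))
Q=plane(t,pc([(149,262),(397,173)],340,190,5),.084)
print(np.round(Q,4).tolist(),np.linalg.norm(Q[0]-Q[1]),np.degrees(np.arctan2(*(Q[0]-Q[1])[[1,0]]))-90,Q.mean(0))
a=np.radians(19.6);print(Q.mean(0)[:2]-.095*np.array([np.cos(a),np.sin(a)]))
```

```text
[[0.6541, -0.2134, 0.084], [0.6114, -0.0975, 0.084], [0.4405, -0.158, 0.084], [0.483, -0.2745, 0.084]] [np.float64(0.1816), np.float64(0.1235), np.float64(0.1813), np.float64(0.124)] [ 0.54726921 -0.18586032  0.084     ] ang 19.589921509843162
[[0.6179, -0.0942, 0.084], [0.6589, -0.2131, 0.084]] 0.12580151473165807 19.008602793432516 [ 0.6383972  -0.15367899  0.084     ]
[ 0.54890174 -0.18554689]
```

```bash
python3 kin.py | tail -22 | cut -c1-120
cat > p3.py <<'E'
from plan import *
def tp(cx,cy,yaw,z0,side,gx,fl,gz=.076):
    a=np.radians(yaw);Rt=R.from_euler('z',a).as_matrix();tx=np.array([0,0,-1.]);ty=fl*Rt[:,1]
    return np.array([cx,cy,z0])+Rt@[gx,.058*side,gz]+tx*.0187,np.c_[tx,ty,np.cross(tx,ty)]
def path(side,gx,fl,dirn,q0,verbose=0,zc=.2):
    up0=(.550,-.185,19.5);lo0=(.504,.222,8.4+180)
    W=[tp(*up0,.15,side,gx,fl),tp(*up0,0,side,gx,fl),tp(*up0,zc,side,gx,fl)]
    dy=lo0[2]-up0[2]
    if dirn<0:dy-=360
    W+= [tp(.55+(lo0[0]-.55)*f+.04*np.sin(np.pi*f),-.185+(lo0[1]+.185)*f,up0[2]+dy*f,zc,side,gx,fl) for f in np.linspace(0,1,9)[1:]]
    W+=[tp(*lo0,.1,side,gx,fl),tp(*lo0,.066,side,gx,fl),tp(*lo0,.2,side,gx,fl)]
    q=q0;mm=9;er=0
    for P,T in W:
        q,a,b=follow(q,P,T,n=8);mm=min(mm,margin(q));er=max(er,a+.1*b)
        if verbose:print(np.round(P,3),np.round(q,2),round(margin(q),2))
    return mm,er
E
python3 - <<'E'
from p3 import *
q0=load()[-2][0]
for side in(1,-1):
  for fl in(1,-1):
    for d in(1,-1):
      print(side,fl,d,np.round(path(side,.005,fl,d,q0),3))
E
```

```text
0.029944907775600348 (-1, -1, -1, -1) [-0.0417  0.299   0.6258  0.0076 -0.0304  0.4872  0.02    0.3192  3.1104
 -0.0193]
0.029944907775600407 (-1, -1, -1, -1) [-0.0417  0.299   0.6258  0.0076 -0.0304  0.4872  0.02    0.3192  3.1104
 -0.0193]
[[-0.012   0.0054  0.0058]
 [-0.011   0.0054  0.0044]
 [-0.0078  0.0046  0.0036]
 [-0.006   0.0034  0.0036]
 [ 0.0006  0.0046 -0.0044]
 [-0.0052 -0.002   0.0056]
 [-0.0002 -0.002  -0.0004]
 [ 0.0012 -0.0032  0.0058]
 [ 0.0036 -0.0006 -0.0012]
 [ 0.0036  0.0026 -0.0036]
 [ 0.0036  0.0024 -0.0036]
 [ 0.0008  0.0022 -0.0062]
 [-0.0024 -0.0014 -0.0068]
 [-0.0034 -0.002  -0.0062]
 [-0.004  -0.0022 -0.0058]
 [-0.004  -0.0032  0.0002]
 [-0.0042 -0.003   0.0068]
 [-0.0132  0.0068  0.0024]]
1 1 1 [0.    0.213]
1 1 -1 [0.    0.007]
1 -1 1 [0.061 0.   ]
1 -1 -1 [0.   0.27]
-1 1 1 [0.    0.156]
-1 1 -1 [0.037 0.   ]
-1 -1 1 [0.116 0.   ]
-1 -1 -1 [0.    0.304]
```

Run:
```python
from p3 import *
q0=load()[-2][0]
for side in(1,-1):
  print(side);path(side,.005,-1,1,q0,1)
```

```text
1
[ 0.535 -0.129  0.207] [-0.66  0.74  1.23  2.04 -0.85  1.01 -0.21] 0.13
[ 0.535 -0.129  0.057] [-0.51  0.89  0.99  2.11 -1.11  0.81 -0.02] 0.37
[ 0.535 -0.129  0.257] [-0.7   0.69  1.3   2.   -0.77  1.08 -0.26] 0.06
[ 0.526 -0.087  0.257] [-0.77  0.61  1.24  2.03 -0.7   1.01 -0.03] 0.12
[ 0.518 -0.051  0.257] [-0.82  0.54  1.16  2.06 -0.62  0.95  0.19] 0.2
[ 0.513 -0.02   0.257] [-0.84  0.48  1.08  2.07 -0.54  0.91  0.43] 0.28
[0.51  0.009 0.257] [-0.85  0.43  0.98  2.08 -0.47  0.87  0.66] 0.38
[0.508 0.04  0.257] [-0.84  0.39  0.88  2.08 -0.4   0.85  0.9 ] 0.43
[0.507 0.075 0.257] [-0.83  0.37  0.78  2.07 -0.35  0.84  1.15] 0.44
[0.507 0.116 0.257] [-0.83  0.36  0.68  2.05 -0.3   0.83  1.39] 0.46
[0.508 0.164 0.257] [-0.83  0.36  0.58  2.03 -0.26  0.83  1.63] 0.48
[0.508 0.164 0.157] [-0.75  0.48  0.5   2.11 -0.38  0.64  1.74] 0.4
[0.508 0.164 0.123] [-0.72  0.53  0.46  2.12 -0.43  0.57  1.78] 0.39
[0.508 0.164 0.257] [-0.83  0.36  0.58  2.03 -0.27  0.83  1.63] 0.48
-1
[ 0.574 -0.238  0.207] [-0.42  0.81  1.19  1.88 -0.87  1.09 -0.09] 0.17
[ 0.574 -0.238  0.057] [-0.32  0.96  1.  
[... 170 characters left out ...]
0.19
[ 0.62  -0.106  0.257] [-0.6   0.68  1.09  1.82 -0.69  1.07  0.27] 0.27
[ 0.628 -0.035  0.257] [-0.68  0.64  1.01  1.83 -0.63  1.03  0.46] 0.35
[0.622 0.037 0.257] [-0.75  0.59  0.92  1.84 -0.56  1.    0.66] 0.44
[0.603 0.107 0.257] [-0.82  0.54  0.83  1.86 -0.49  0.96  0.85] 0.53
[0.572 0.171 0.257] [-0.89  0.49  0.75  1.89 -0.41  0.92  1.04] 0.61
[0.533 0.229 0.257] [-0.95  0.44  0.65  1.93 -0.34  0.88  1.23] 0.58
[0.491 0.279 0.257] [-1.    0.4   0.56  1.96 -0.28  0.86  1.43] 0.55
[0.491 0.279 0.157] [-0.94  0.52  0.49  2.04 -0.38  0.67  1.52] 0.47
[0.491 0.279 0.123] [-0.91  0.56  0.45  2.06 -0.42  0.61  1.56] 0.45
[0.491 0.279 0.257] [-1.01  0.4   0.56  1.96 -0.28  0.86  1.43] 0.55
```

```bash
cat > seg.py <<'E'
from p3 import *
def seg(P1,T1,n,P=None,T=None):
    D=load()[-2]
    if P is None:P,T=D[1],D[2]
    sl=Slerp([0,1],R.from_matrix([T,T1]));Pc,Tc=P,T
    for k in range(1,n+1):
        Pk=P+(P1-P)*k/n;Tk=sl(k/n).as_matrix();print(k,np.round(Pk,3),call(Pc,Tc,Pk,Tk));Pc,Tc=Pk,Tk
E
python3 - <<'E'
from seg import *
W=tp(.55,-.185,19.5,.16,-1,.005,-1)
D=load()[-2];print(np.degrees(np.linalg.norm(R.from_matrix(D[2].T@W[1]).as_rotvec())),np.round(W[1],3).tolist())
seg(W[0],W[1],4)
E
```

```text
93.96664846096934 [[0.0, 0.334, -0.943], [0.0, -0.943, -0.334], [-1.0, -0.0, -0.0]]
1 [ 0.633 -0.208  0.249] ([0.08, -0.22, 0.08], [0.489, -0.131, 0.129])
2 [ 0.614 -0.218  0.239] ([0.07, -0.18, 0.15], [0.489, -0.131, 0.129])
3 [ 0.594 -0.228  0.228] ([0.07, -0.12, 0.2], [0.489, -0.131, 0.129])
4 [ 0.574 -0.238  0.217] ([0.08, -0.05, 0.22], [0.489, -0.131, 0.129])
```

move_arm:
  linear:
    - [-0.1, -0.22, 0.08]
    - [-0.1, -0.22, 0.08]
    - [-0.1, -0.22, 0.08]
  angular:
    - [0.49, -0.13, 0.13]
    - [0.49, -0.13, 0.13]
    - [0.49, -0.13, 0.13]
  gripper: [0.5, 0.5, 0.5]

```text
t: 14.45
position: [0.6342, -0.2153, 0.2601]
orientation: [[-0.059, 0.995, -0.078], [0.399, -0.048, -0.916], [-0.915, -0.085, -0.394]]
ft_force: [0.5, -0.3, -0.3]
opening: 0.0426
```

move_arm:
  linear:
    - [0, -0.18, 0.15]
    - [0, -0.18, 0.15]
    - [0, -0.18, 0.15]
  angular:
    - [0.49, -0.13, 0.13]
    - [0.49, -0.13, 0.13]
    - [0.49, -0.13, 0.13]
  gripper: [0.5, 0.5, 0.5]

```text
t: 14.82
position: [0.6162, -0.2276, 0.2559]
orientation: [[0.012, 0.897, -0.441], [0.282, -0.426, -0.859], [-0.959, -0.114, -0.258]]
ft_force: [0.0, -0.4, -0.5]
opening: 0.0424
```

move_arm:
  linear:
    - [0, -0.12, 0.2]
    - [0, -0.12, 0.2]
    - [0, -0.12, 0.2]
  angular:
    - [0.49, -0.13, 0.13]
    - [0.49, -0.13, 0.13]
    - [0.49, -0.13, 0.13]
  gripper: [0.5, 0.5, 0.5]

```text
t: 15.2
position: [0.5974, -0.2397, 0.2523]
orientation: [[0.032, 0.664, -0.747], [0.143, -0.742, -0.655], [-0.989, -0.086, -0.118]]
ft_force: [0.2, -0.7, -0.9]
opening: 0.043
```

move_arm:
  linear:
    - [0.08, -0.05, 0.22]
    - [0.08, -0.05, 0.22]
    - [0.08, -0.05, 0.22]
    - [0.08, -0.05, 0.22]
  angular:
    - [0.49, -0.13, 0.13]
    - [0.49, -0.13, 0.13]
    - [0.49, -0.13, 0.13]
    - [0.49, -0.13, 0.13]
  gripper: [0.5, 0.5, 0.5, 0.5]

```text
t: 15.7
position: [0.5777, -0.2508, 0.2428]
orientation: [[-0.003, 0.333, -0.943], [0.004, -0.943, -0.333], [-1.0, -0.005, 0.002]]
ft_force: [0.0, 0.1, 0.4]
opening: 0.0425
```

```bash
python3 log.py
python3 - <<'E'
from seg import *
W=tp(.55,-.185,19.5,.07,-1,.005,-1)
seg(W[0],W[1],1)
E
```

```text
t 15.7
joint_pos [-0.387, 0.8049, 1.2446, 1.849, -0.8455, 1.1506, -0.0656]
position [0.5777, -0.2508, 0.2428]
orientation [[-0.0034, 0.3329, -0.943], [0.0039, -0.943, -0.3329], [-1.0, -0.0048, 0.0019]]
ft_force [0.0025, 0.1433, 0.4488]
opening 0.0425
1 [ 0.574 -0.238  0.127] ([1.16, -0.13, -0.01], [-0.001, 0.002, 0.006])
```

move_arm:
  linear:
    - [0.5, -0.13, -0.01]
    - [1, -0.13, -0.01]
    - [1, -0.13, -0.01]
    - [1, -0.13, -0.01]
  angular:
    - [0, 0, 0.006]
    - [0, 0, 0.006]
    - [0, 0, 0.006]
    - [0, 0, 0.006]
  gripper: [0.5, 0.5, 0.5, 0.5]

```text
t: 16.2
position: [0.574, -0.2398, 0.1453]
orientation: [[0.001, 0.328, -0.945], [-0.003, -0.945, -0.328], [-1.0, 0.003, -0.0]]
ft_force: [0.1, -0.5, 0.7]
opening: 0.0428
```

```bash
python3 log.py
python3 - <<'E'
from seg import *
W=tp(.55,-.185,19.5,.0,-1,.005,-1)
seg(W[0],W[1],1)
from h import *
s=grab("scene");crop(s,210,130,120,120,5,"s8.png")
E
```

```text
t 16.2
joint_pos [-0.353, 0.8903, 1.1302, 1.9429, -0.9861, 1.0005, 0.0203]
position [0.574, -0.2398, 0.1453]
orientation [[0.0011, 0.3283, -0.9446], [-0.0026, -0.9446, -0.3283], [-1.0, 0.0028, -0.0002]]
ft_force [0.0713, -0.5082, 0.6725]
opening 0.0428
1 [ 0.574 -0.238  0.057] ([0.88, -0.02, -0.01], [-0.007, -0.0, -0.004])
```

View pics/s8.png

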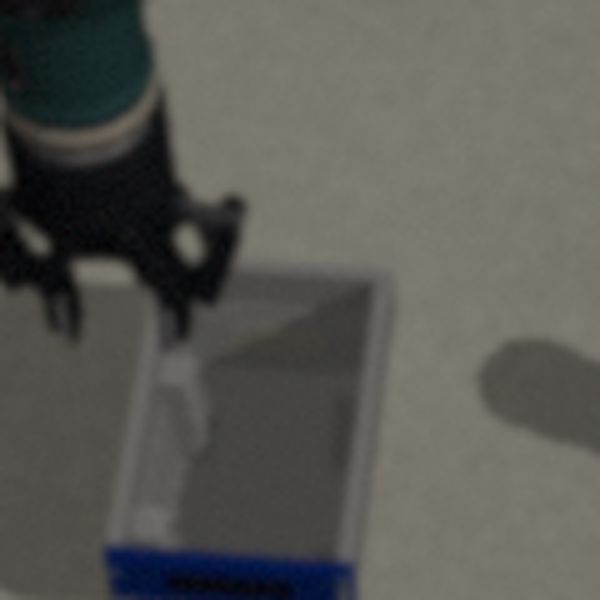

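Run:
```python
from seg import *
from h import *
s=grab("scene");D=load()[-2];P,T=D[1],D[2]
for d in(-.0214,.0214): print((proj(s,P+T[:,1]*d)-[210,130])*5)
W=tp(.55,-.185,19.5,0,-1,.005,-1);print("rim top at grip",(proj(s,W[0]+[0,0,.027])-[210,130])*5)
```

```text
[[163.7126127  340.32599635]]
[[ 77.74115177 333.5223563 ]]
rim top at grip [[136.8009514  407.90453587]]
```

The finger tips project either side of the rim, and the rim at crop (140,408) is where expected (137,408). Descend and grip.

move_arm:
  linear:
    - [0.4, -0.02, -0.01]
    - [0.7, -0.02, -0.01]
    - [0.88, -0.02, -0.01]
    - [0.88, -0.02, -0.01]
    - [0.88, -0.02, -0.01]
    - [0.88, -0.02, -0.01]
    - [0.88, -0.02, -0.01]
    - [0.88, -0.02, -0.01]
    - [0.88, -0.02, -0.01]
    - [0.88, -0.02, -0.01]
  angular:
    - [-0.007, 0, -0.004]
    - [-0.007, 0, -0.004]
    - [-0.007, 0, -0.004]
    - [-0.007, 0, -0.004]
    - [-0.007, 0, -0.004]
    - [-0.007, 0, -0.004]
    - [-0.007, 0, -0.004]
    - [-0.007, 0, -0.004]
    - [-0.007, 0, -0.004]
    - [-0.007, 0, -0.004]
  gripper: [0.5, 0.5, 0.5, 0.5, 0.3, 0.2, 0.1, 0.05, 0, 0]
  squeeze: 20

```text
t: 17.55
position: [0.5743, -0.2371, 0.0565]
orientation: [[-0.0, 0.333, -0.943], [-0.0, -0.943, -0.333], [-1.0, 0.0, 0.0]]
ft_force: [0.9, -1.3, 6.5]
opening: 0.0074
```

```bash
python3 log.py
```

```text
t 17.55
joint_pos [-0.2951, 0.9824, 1.0058, 1.979, -1.1283, 0.8903, 0.1183]
position [0.5743, -0.2371, 0.0565]
orientation [[-0.0002, 0.3331, -0.9429], [-0.0002, -0.9429, -0.3331], [-1.0, 0.0001, 0.0003]]
ft_force [0.9413, -1.3206, 6.5418]
opening 0.0074
```

move_arm:
  linear:
    - [0, 0, 0]
    - [0, 0, 0]
    - [-0.05, 0, 0]
    - [-0.15, 0, 0]
    - [-0.3, 0, 0]
    - [-0.3, 0, 0]
  angular:
    - [0, 0, 0]
    - [0, 0, 0]
    - [0, 0, 0]
    - [0, 0, 0]
    - [0, 0, 0]
    - [0, 0, 0]
  gripper: [0, 0, 0, 0, 0, 0]
  squeeze: 90

```text
t: 18.3
position: [0.5742, -0.2365, 0.0868]
orientation: [[-0.0, 0.333, -0.943], [0.001, -0.943, -0.333], [-1.0, -0.001, -0.0]]
ft_force: [0.6, 0.1, -2.9]
opening: 0.0063
```

```bash
python3 log.py
python3 - <<'E'
from h import *
s=grab("scene");crop(s,210,130,120,120,5,"s9.png")
E
```

```text
t 18.3
joint_pos [-0.3162, 0.9487, 1.0473, 1.9705, -1.0772, 0.9266, 0.0837]
position [0.5742, -0.2365, 0.0868]
orientation [[-0.0002, 0.3334, -0.9428], [0.0006, -0.9428, -0.3334], [-1.0, -0.0006, -0.0]]
ft_force [0.6008, 0.1093, -2.8879]
opening 0.0063
```

View pics/s9.png

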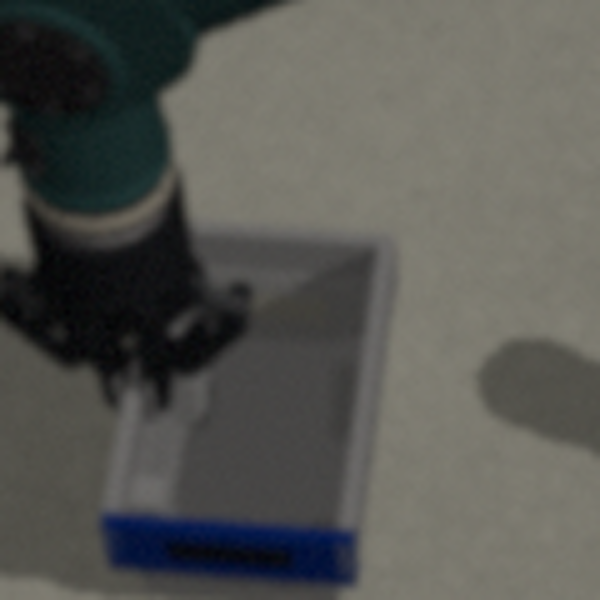

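Lifted level; the wrist carries about 2.9 N. Rise to carry height.

move_arm:
  linear:
    - [-0.4, 0, 0]
    - [-0.8, 0, 0]
    - [-1, 0, 0]
  angular:
    - [0, 0, 0]
    - [0, 0, 0]
    - [0, 0, 0]
  gripper: [0, 0, 0]

```text
t: 18.73
position: [0.5741, -0.2367, 0.1871]
orientation: [[-0.0, 0.333, -0.943], [0.001, -0.943, -0.333], [-1.0, -0.001, 0.0]]
ft_force: [-0.2, -0.5, -3.3]
opening: 0.0065
```

move_arm:
  linear:
    - [-0.4, 0, 0]
    - [-0.7, 0, 0]
    - [-0.7, 0, 0]
  angular:
    - [0, 0, 0]
    - [0, 0, 0]
    - [0, 0, 0]
  gripper: [0, 0, 0]

```text
t: 19.1
position: [0.5746, -0.2371, 0.2567]
orientation: [[0.001, 0.333, -0.943], [0.0, -0.943, -0.333], [-1.0, -0.0, -0.001]]
ft_force: [-0.6, 0.3, -3.1]
opening: 0.0063
```

```bash
python3 log.py
python3 - <<'E'
from seg import *
D=load()[-2];Pc,Tc=D[1],D[2]
for f in np.linspace(0,1,9)[1:]:
    W=tp(.55+(.504-.55)*f+.04*np.sin(np.pi*f),-.185+(.222+.185)*f,19.5+168.9*f,.2,-1,.005,-1)
    print(np.round(W[0],3),call(Pc,Tc,*W));Pc,Tc=W
E
```

```text
t 19.1
joint_pos [-0.4245, 0.7793, 1.262, 1.8578, -0.8234, 1.1524, -0.0933]
position [0.5746, -0.2371, 0.2567]
orientation [[0.0008, 0.3335, -0.9428], [0.0004, -0.9428, -0.3335], [-1.0, -0.0001, -0.0009]]
ft_force [-0.6152, 0.3019, -3.1386]
opening 0.0063
[ 0.601 -0.175  0.257] ([-0.01, -0.5, -0.46], [-0.47, -0.001, -0.0])
[ 0.62  -0.106  0.257] ([0.0, -0.4, -0.59], [-0.469, 0.0, 0.0])
[ 0.628 -0.035  0.257] ([0.0, -0.27, -0.67], [-0.469, 0.0, 0.0])
[0.622 0.037 0.257] ([0.0, -0.15, -0.71], [-0.469, 0.0, 0.0])
[0.603 0.107 0.257] ([0.0, -0.02, -0.72], [-0.469, 0.0, 0.0])
[0.572 0.171 0.257] ([0.0, 0.12, -0.7], [-0.469, 0.0, 0.0])
[0.533 0.229 0.257] ([0.0, 0.26, -0.64], [-0.469, 0.0, 0.0])
[0.491 0.279 0.257] ([0.0, 0.39, -0.52], [-0.469, 0.0, 0.0])
```

move_arm:
  linear:
    - [0, -0.17, -0.15]
    - [0, -0.33, -0.31]
    - [0, -0.5, -0.46]
  angular:
    - [-0.16, 0, 0]
    - [-0.31, 0, 0]
    - [-0.47, 0, 0]
  gripper: [0, 0, 0]

```text
t: 19.48
position: [0.5999, -0.172, 0.2527]
orientation: [[-0.006, 0.654, -0.756], [0.004, -0.756, -0.654], [-1.0, -0.007, 0.002]]
ft_force: [-0.5, 0.1, -3.4]
opening: 0.0064
```

move_arm:
  linear:
    - [0, -0.13, -0.2]
    - [0, -0.27, -0.39]
    - [0, -0.4, -0.59]
  angular:
    - [-0.16, 0, 0]
    - [-0.31, 0, 0]
    - [-0.47, 0, 0]
  gripper: [0, 0, 0]

```text
t: 19.85
position: [0.6182, -0.1031, 0.2527]
orientation: [[-0.006, 0.883, -0.469], [0.003, -0.469, -0.883], [-1.0, -0.007, 0.0]]
ft_force: [0.8, -0.4, -2.9]
opening: 0.0066
```

move_arm:
  linear:
    - [0, -0.09, -0.22]
    - [0, -0.18, -0.45]
    - [0, -0.27, -0.67]
  angular:
    - [-0.16, 0, 0]
    - [-0.31, 0, 0]
    - [-0.47, 0, 0]
  gripper: [0, 0, 0]

```text
t: 20.23
position: [0.626, -0.0313, 0.2529]
orientation: [[-0.006, 0.993, -0.119], [0.003, -0.119, -0.993], [-1.0, -0.007, -0.002]]
ft_force: [0.4, -0.4, -3.1]
opening: 0.0064
```

move_arm:
  linear:
    - [0, -0.05, -0.24]
    - [0, -0.1, -0.47]
    - [0, -0.15, -0.71]
  angular:
    - [-0.16, 0, 0]
    - [-0.31, 0, 0]
    - [-0.47, 0, 0]
  gripper: [0, 0, 0]

```text
t: 20.6
position: [0.6194, 0.0406, 0.2531]
orientation: [[-0.007, 0.969, 0.247], [0.002, 0.247, -0.969], [-1.0, -0.006, -0.004]]
ft_force: [0.6, 0.4, -2.7]
opening: 0.0068
```

```bash
python3 log.py
```

```text
t 20.6
joint_pos [-0.7466, 0.6008, 0.9294, 1.8541, -0.5752, 0.989, 0.684]
position [0.6194, 0.0406, 0.2531]
orientation [[-0.0065, 0.969, 0.2472], [0.0023, 0.2472, -0.969], [-1.0, -0.0058, -0.0039]]
ft_force [0.6376, 0.3851, -2.6554]
opening 0.0068
```

move_arm:
  linear:
    - [0, -0.01, -0.24]
    - [0, -0.01, -0.48]
    - [0, -0.02, -0.72]
  angular:
    - [-0.16, 0, 0]
    - [-0.31, 0, 0]
    - [-0.47, 0, 0]
  gripper: [0, 0, 0]

```text
t: 20.98
position: [0.5997, 0.1099, 0.2534]
orientation: [[-0.007, 0.814, 0.58], [0.002, 0.58, -0.814], [-1.0, -0.004, -0.005]]
ft_force: [0.4, -0.6, -3.3]
opening: 0.0065
```

move_arm:
  linear:
    - [0, 0.04, -0.23]
    - [0, 0.08, -0.47]
    - [0, 0.12, -0.7]
  angular:
    - [-0.16, 0, 0]
    - [-0.31, 0, 0]
    - [-0.47, 0, 0]
  gripper: [0, 0, 0]

```text
t: 21.35
position: [0.5688, 0.1736, 0.2536]
orientation: [[-0.007, 0.55, 0.835], [0.001, 0.835, -0.55], [-1.0, -0.003, -0.006]]
ft_force: [0.4, -0.4, -2.3]
opening: 0.0063
```

move_arm:
  linear:
    - [0, 0.09, -0.21]
    - [0, 0.17, -0.43]
    - [0, 0.26, -0.64]
  angular:
    - [-0.16, 0, 0]
    - [-0.31, 0, 0]
    - [-0.47, 0, 0]
  gripper: [0, 0, 0]

```text
t: 21.72
position: [0.5297, 0.2302, 0.2539]
orientation: [[-0.007, 0.212, 0.977], [0.001, 0.977, -0.212], [-1.0, -0.001, -0.007]]
ft_force: [0.5, 0.5, -3.3]
opening: 0.0065
```

move_arm:
  linear:
    - [0, 0.13, -0.17]
    - [0, 0.26, -0.35]
    - [0, 0.39, -0.52]
    - [0, 0.39, -0.52]
  angular:
    - [-0.16, 0, 0]
    - [-0.31, 0, 0]
    - [-0.47, 0, 0]
    - [-0.47, 0, 0]
  gripper: [0, 0, 0, 0]

```text
t: 22.22
position: [0.487, 0.2804, 0.2544]
orientation: [[-0.007, -0.153, 0.988], [0.001, 0.988, 0.153], [-1.0, 0.002, -0.007]]
ft_force: [0.5, 0.3, -3.4]
opening: 0.0065
```

```bash
python3 log.py
python3 - <<'E'
from seg import *
W=tp(.504,.222,188.4,.13,-1,.005,-1)
seg(W[0],W[1],1)
from h import *
s=grab("scene");crop(s,340,180,140,140,5,"s10.png")
t=grab("top");crop(t,170,220,140,140,5,"t10.png")
E
```

```text
t 22.225
joint_pos [-1.0119, 0.4042, 0.5532, 1.9717, -0.2854, 0.8473, 1.4223]
position [0.487, 0.2804, 0.2544]
orientation [[-0.0072, -0.1534, 0.9881], [0.0012, 0.9882, 0.1534], [-1.0, 0.0023, -0.007]]
ft_force [0.4988, 0.3405, -3.3665]
opening 0.0065
1 [0.491 0.279 0.187] ([0.67, -0.02, 0.04], [0.009, -0.009, -0.003])
```

View pics/s10.png

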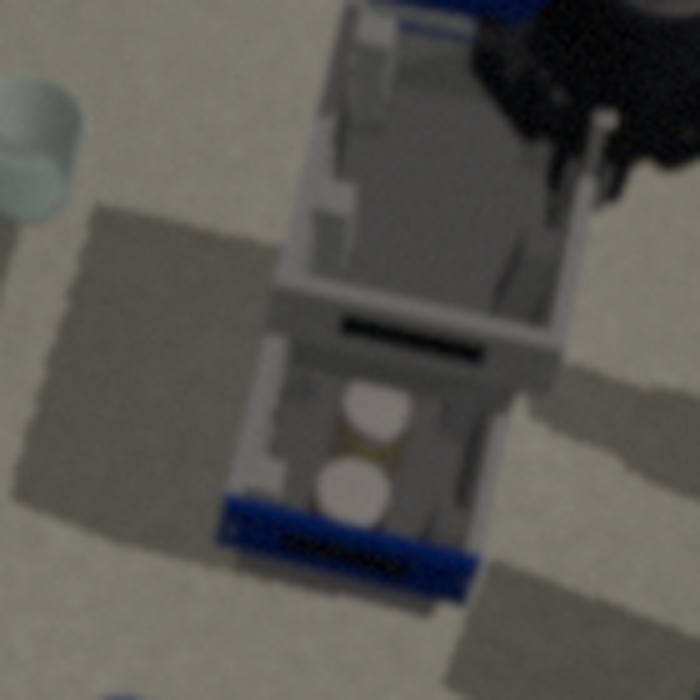

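View pics/t10.png

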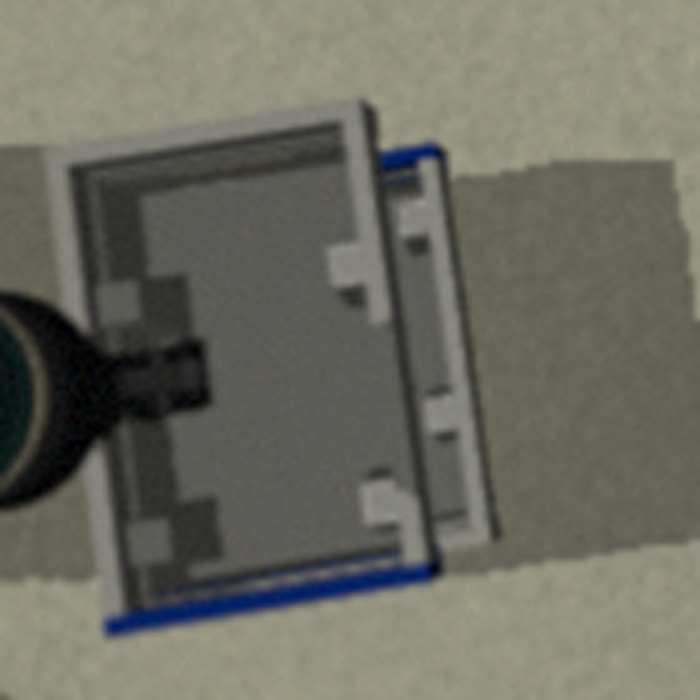

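End for end is right: the upper blue end is at top crop (270,600), over the plain end. Lower to just above the rim and compare the two totes in the same views.

move_arm:
  linear:
    - [0.3, -0.02, 0.04]
    - [0.6, -0.02, 0.04]
    - [0.8, -0.02, 0.04]
    - [0.8, -0.02, 0.04]
    - [0.8, -0.02, 0.04]
  angular:
    - [0.009, -0.009, -0.003]
    - [0.009, -0.009, -0.003]
    - [0.009, -0.009, -0.003]
    - [0.009, -0.009, -0.003]
    - [0.009, -0.009, -0.003]
  gripper: [0, 0, 0, 0, 0]

```text
t: 22.95
position: [0.4951, 0.2771, 0.177]
orientation: [[0.006, -0.142, 0.99], [0.0, 0.99, 0.142], [-1.0, -0.0, 0.006]]
ft_force: [0.1, 0.5, -2.8]
opening: 0.0062
```

```bash
python3 log.py
python3 - <<'E'
from h import *
s=grab("scene");crop(s,350,190,120,120,6,"s11.png")
t=grab("top");crop(t,180,230,120,120,6,"t11.png")
E
```

```text
t 22.95
joint_pos [-0.949, 0.5084, 0.4942, 2.033, -0.3713, 0.6808, 1.4965]
position [0.4951, 0.2771, 0.177]
orientation [[0.0063, -0.1419, 0.9899], [0.0005, 0.9899, 0.1419], [-1.0, -0.0004, 0.0063]]
ft_force [0.0658, 0.4601, -2.7832]
opening 0.0062
```

View pics/s11.png

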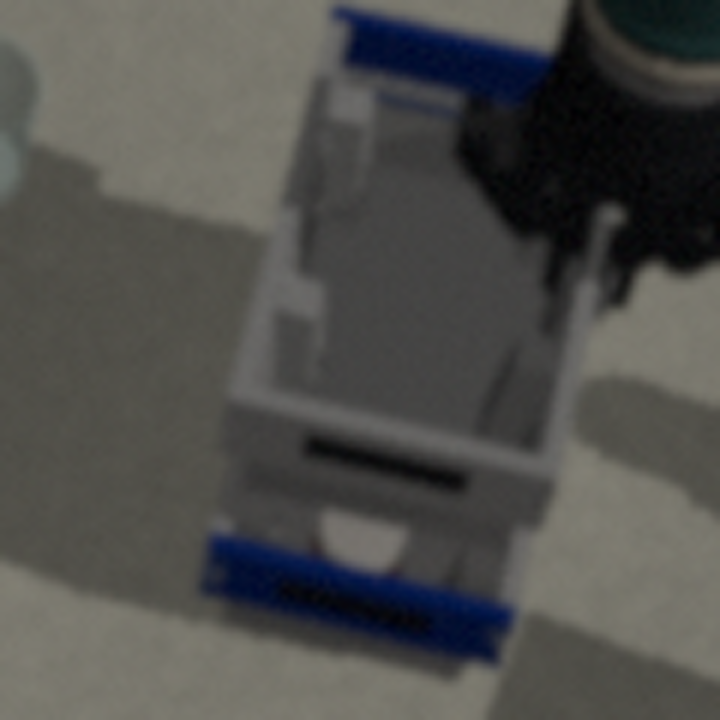

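View pics/t11.png

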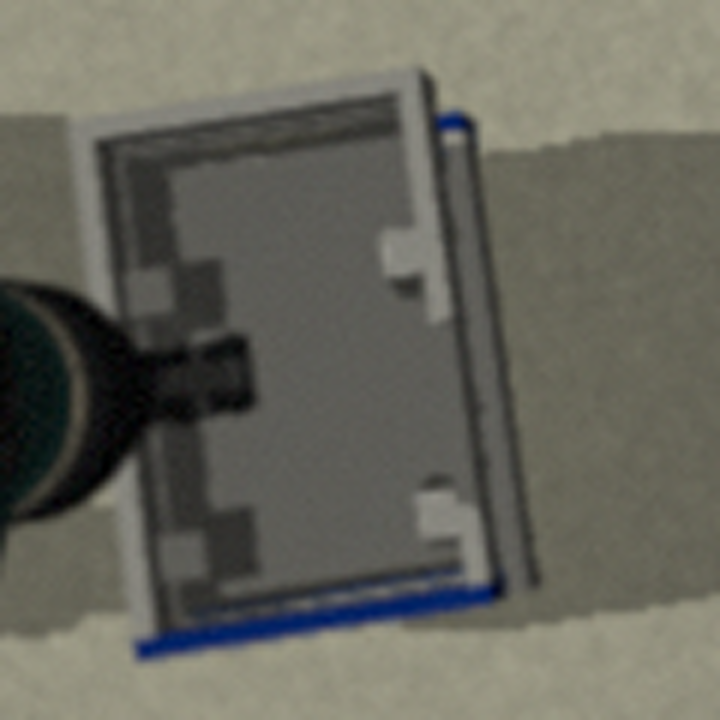

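Run:
```python
from h import *
t=grab("top");s=grab("scene")
def pc(L,x0,y0,k): return [((a+.5)/k-.5+x0,(b+.5)/k-.5+y0) for a,b in L]
zr=.2037
P=plane(t,pc([(72,125),(420,70),(502,595),(138,655)],180,230,6),zr)
print("top upper",np.round(P,4).tolist(),[round(np.linalg.norm(P[i]-P[i-1]),4) for i in range(4)],P.mean(0),np.degrees(np.arctan2(*((P[0]+P[1])-(P[2]+P[3]))[[1,0]])), "frontmid",(P[0]+P[1])/2)
S=plane(s,pc([(232,388),(562,465)],350,190,6),zr);print("scene upper plain end",S,S.mean(0),np.linalg.norm(S[0]-S[1]),np.degrees(np.arctan2(*(S[1]-S[0])[[1,0]]))-90)
L=plane(s,pc([(213,533),(517,607)],350,190,6),.084);print("scene low blue end",L,L.mean(0),np.linalg.norm(L[0]-L[1]),np.degrees(np.arctan2(*(L[1]-L[0])[[1,0]]))-90)
LT=plane(t,pc([(475,118),(540,585)],180,230,6),.084);print("top low right corners now",LT)
```

```text
top upper [[0.5918, 0.2937, 0.2037], [0.6096, 0.1713, 0.2037], [0.4261, 0.1418, 0.2037], [0.4078, 0.2671, 0.2037]] [np.float64(0.1859), np.float64(0.1237), np.float64(0.1858), np.float64(0.1266)] [0.50883805 0.21848004 0.2037    ] 8.682116573853946 frontmid [0.60067813 0.23250421 0.2037    ]
scene upper plain end [[0.60327379 0.17228    0.2037    ]
 [0.58379057 0.29420261 0.2037    ]] [0.59353218 0.2332413  0.2037    ] 0.12346950368634077 9.079097230606706
scene low blue end [[0.59850719 0.17552983 0.084     ]
 [0.57971508 0.29665168 0.084     ]] [0.58911114 0.23609076 0.084     ] 0.1225709865998075 8.819149084626787
top low right corners now [[0.60434926 0.16882581 0.084     ]
 [0.42204307 0.14297465 0.084     ]]
```

In both views the upper tote lies about 4 mm too far +x and 2 mm short in y; yaw agrees within 0.3°. Correct that, then lower to just inside the collar.

move_arm:
  linear:
    - [0, 0.025, -0.037]
    - [0.1, 0.025, -0.037]
    - [0.2, 0.025, -0.037]
    - [0.3, 0.025, -0.037]
    - [0.3, 0.025, -0.037]
    - [0.3, 0.025, -0.037]
  angular:
    - [0, 0.008, 0]
    - [0, 0.008, 0]
    - [0, 0.008, 0]
    - [0, 0.008, 0]
    - [0, 0.008, 0]
    - [0, 0.008, 0]
  gripper: [0, 0, 0, 0, 0, 0]

```text
t: 23.9
position: [0.4903, 0.2796, 0.1463]
orientation: [[-0.001, -0.144, 0.99], [-0.001, 0.99, 0.144], [-1.0, -0.0, -0.001]]
ft_force: [0.3, 0.0, -3.4]
opening: 0.0061
```

```bash
python3 log.py
python3 - <<'E'
from h import *
s=grab("scene");crop(s,350,190,120,120,6,"s12.png")
t=grab("top");crop(t,180,230,120,120,6,"t12.png")
E
```

```text
t 23.9
joint_pos [-0.9276, 0.5497, 0.4589, 2.0544, -0.4063, 0.6259, 1.5218]
position [0.4903, 0.2796, 0.1463]
orientation [[-0.0011, -0.1435, 0.9896], [-0.0005, 0.9896, 0.1435], [-1.0, -0.0004, -0.0012]]
ft_force [0.3242, 0.0417, -3.4323]
opening 0.0061
```

View pics/s12.png

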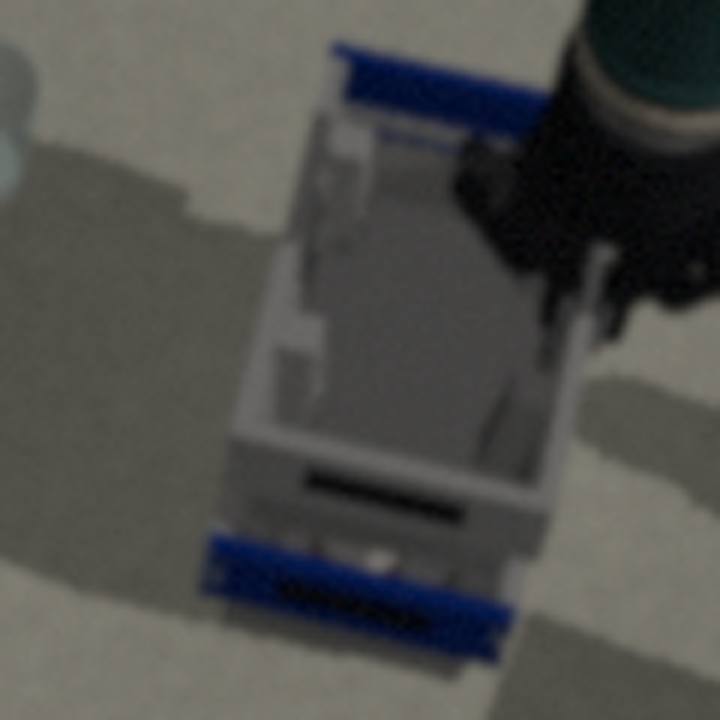

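View pics/t12.png

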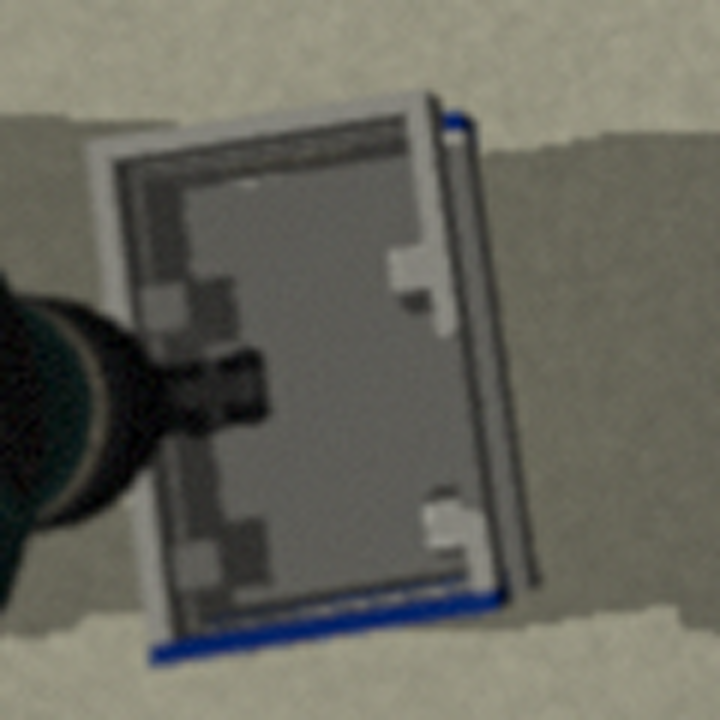

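Run:
```python
from h import *
t=grab("top");s=grab("scene")
def pc(L,x0,y0,k): return [((a+.5)/k-.5+x0,(b+.5)/k-.5+y0) for a,b in L]
zr=.173
P=plane(t,pc([(87,145),(433,92),(508,601),(150,662)],180,230,6),zr)
print("top upper",[round(np.linalg.norm(P[i]-P[i-1]),4) for i in range(4)],P.mean(0),np.degrees(np.arctan2(*((P[0]+P[1])-(P[2]+P[3]))[[1,0]])), "frontmid",(P[0]+P[1])/2)
S=plane(s,pc([(234,428),(554,505)],350,190,6),zr);print("scene upper plain end",S.mean(0),np.linalg.norm(S[0]-S[1]),np.degrees(np.arctan2(*(S[1]-S[0])[[1,0]]))-90)
```

```text
top upper [np.float64(0.1866), np.float64(0.1266), np.float64(0.1851), np.float64(0.1284)] [0.50435456 0.22070322 0.173     ] 8.34132003526886 frontmid [0.59628785 0.23418255 0.173     ]
scene upper plain end [0.59199149 0.23608348 0.173     ] 0.12217650039148771 8.715648915473196
```

The alignment residual is now about 1–2 mm in both views, inside the 4.6 mm play. Lowering gently.

move_arm:
  linear:
    - [0.05, 0, 0]
    - [0.1, 0, 0]
    - [0.15, 0, 0]
    - [0.19, 0, 0]
    - [0.19, 0, 0]
  angular:
    - [0, 0, 0]
    - [0, 0, 0]
    - [0, 0, 0]
    - [0, 0, 0]
    - [0, 0, 0]
  gripper: [0, 0, 0, 0, 0]

```text
t: 24.72
position: [0.4898, 0.2795, 0.127]
orientation: [[-0.002, -0.144, 0.99], [-0.001, 0.99, 0.144], [-1.0, -0.001, -0.002]]
ft_force: [0.0, -0.1, -3.6]
opening: 0.0067
```

move_arm:
  linear:
    - [0.01, 0, 0]
    - [0.02, 0, 0]
    - [0.03, 0, 0]
    - [0.03, 0, 0]
  angular:
    - [0, 0, 0]
    - [0, 0, 0]
    - [0, 0, 0]
    - [0, 0, 0]
  gripper: [0, 0, 0, 0]

```text
t: 25.22
position: [0.49, 0.2797, 0.1244]
orientation: [[-0.001, -0.144, 0.99], [-0.0, 0.99, 0.144], [-1.0, -0.0, -0.001]]
ft_force: [-1.1, -0.5, -3.5]
opening: 0.0065
```

move_arm:
  linear:
    - [0.005, 0, 0]
    - [0.01, 0, 0]
    - [0.015, 0, 0]
    - [0.015, 0, 0]
  angular:
    - [0, 0, 0]
    - [0, 0, 0]
    - [0, 0, 0]
    - [0, 0, 0]
  gripper: [0, 0, 0, 0]

```text
t: 25.72
position: [0.4901, 0.2798, 0.123]
orientation: [[-0.001, -0.144, 0.99], [-0.0, 0.99, 0.144], [-1.0, -0.0, -0.001]]
ft_force: [-0.1, 0.5, -2.5]
opening: 0.0065
```

move_arm:
  linear:
    - [0.005, 0, 0]
    - [0.01, 0, 0]
    - [0.01, 0, 0]
  angular:
    - [0, 0, 0]
    - [0, 0, 0]
    - [0, 0, 0]
  gripper: [0, 0, 0]

```text
t: 26.1
position: [0.49, 0.2799, 0.1226]
orientation: [[-0.001, -0.144, 0.99], [0.0, 0.99, 0.144], [-1.0, 0.001, -0.001]]
ft_force: [-2.8, -0.2, 5.3]
opening: 0.0066
```

```bash
python3 log.py
python3 - <<'E'
from h import *
s=grab("scene");crop(s,350,190,120,120,6,"s13.png")
t=grab("top");crop(t,180,230,120,120,6,"t13.png")
E
```

```text
t 26.1
joint_pos [-0.9048, 0.5831, 0.4288, 2.0675, -0.4342, 0.5785, 1.5455]
position [0.49, 0.2799, 0.1226]
orientation [[-0.0015, -0.1439, 0.9896], [0.0004, 0.9896, 0.1439], [-1.0, 0.0006, -0.0014]]
ft_force [-2.7599, -0.2242, 5.3456]
opening 0.0066
```

View pics/s13.png

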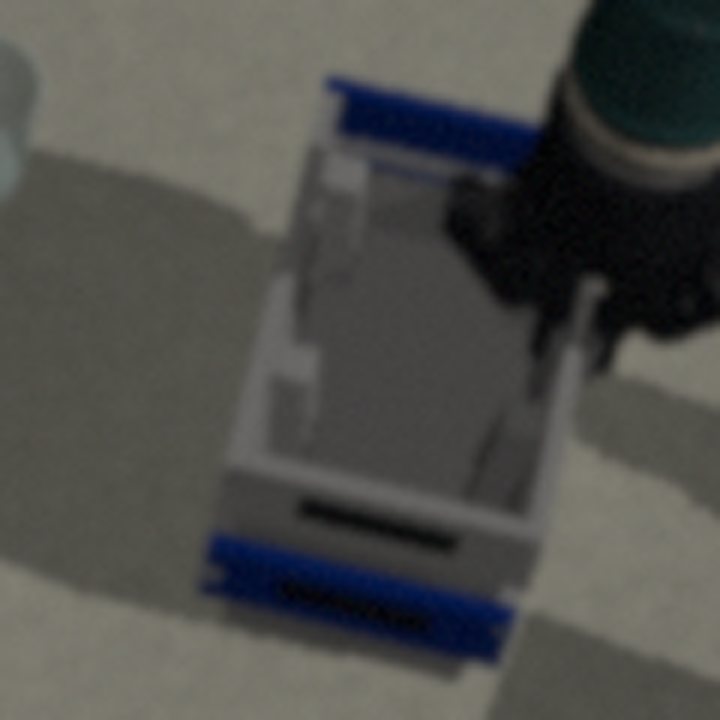

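View pics/t13.png

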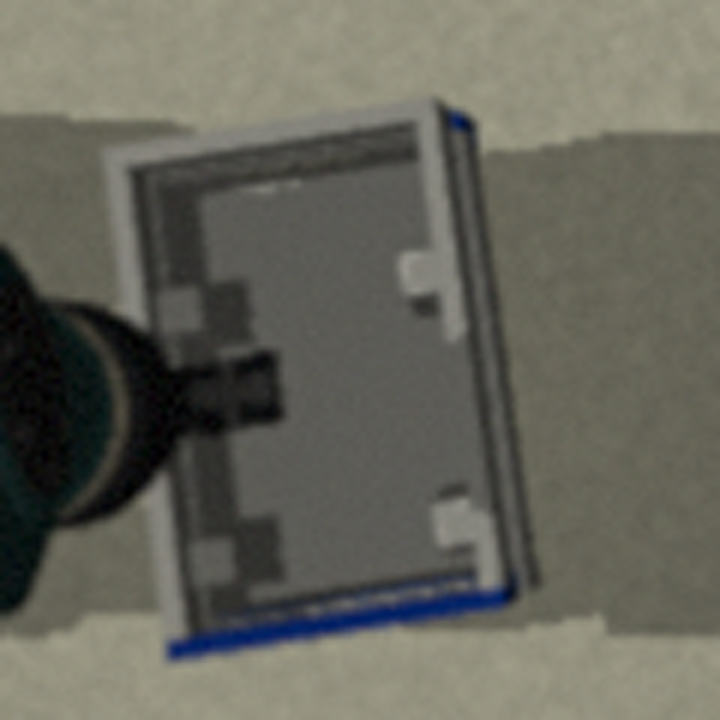

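Vertical contact starts with the underside at 66 mm, which is ledge height. Release gradually and withdraw upward.

move_arm:
  linear:
    - [0, 0, 0]
    - [0, 0, 0]
    - [0, 0, 0]
    - [0, 0, 0]
    - [0, 0, 0]
    - [-0.2, 0, 0]
    - [-0.5, 0, 0]
    - [-1, 0, 0]
    - [-1, 0, 0]
  angular:
    - [0, 0, 0]
    - [0, 0, 0]
    - [0, 0, 0]
    - [0, 0, 0]
    - [0, 0, 0]
    - [0, 0, 0]
    - [0, 0, 0]
    - [0, 0, 0]
    - [0, 0, 0]
  gripper: [0.12, 0.2, 0.3, 0.35, 0.35, 0.35, 0.35, 0.35, 0.35]
  squeeze: 30

```text
t: 27.32
position: [0.493, 0.2807, 0.2256]
orientation: [[0.006, -0.144, 0.99], [0.004, 0.99, 0.144], [-1.0, 0.003, 0.006]]
ft_force: [0.1, 0.5, -0.6]
opening: 0.0299
```

move_arm:
  linear:
    - [-0.6, 0.6, 0]
    - [-1, 1, 0]
    - [-1, 1, 0]
    - [-1, 1, 0]
  angular:
    - [0, 0, 0]
    - [0, 0, 0]
    - [0, 0, 0]
    - [0, 0, 0]
  gripper: [0.35, 0.35, 0.35, 0.35]

```text
t: 27.82
position: [0.4755, 0.3792, 0.3214]
orientation: [[-0.002, -0.146, 0.989], [-0.001, 0.989, 0.146], [-1.0, -0.001, -0.002]]
ft_force: [-0.0, -0.6, 0.0]
opening: 0.0301
```

```bash
python3 log.py
python3 - <<'E'
from h import *
s=grab("scene");crop(s,350,190,120,120,6,"s14.png");cv2.imwrite("pics/sf.png",s["pixels"][:,:,::-1])
t=grab("top");crop(t,180,230,120,120,6,"t14.png");cv2.imwrite("pics/tf.png",t["pixels"][:,:,::-1])
E
```

```text
t 27.825
joint_pos [-1.1725, 0.3974, 0.5872, 1.8041, -0.2549, 1.0179, 1.2312]
position [0.4755, 0.3792, 0.3214]
orientation [[-0.0015, -0.1456, 0.9893], [-0.0009, 0.9893, 0.1456], [-1.0, -0.0007, -0.0016]]
ft_force [-0.037, -0.5903, 0.0104]
opening 0.0301
```

View pics/s14.png

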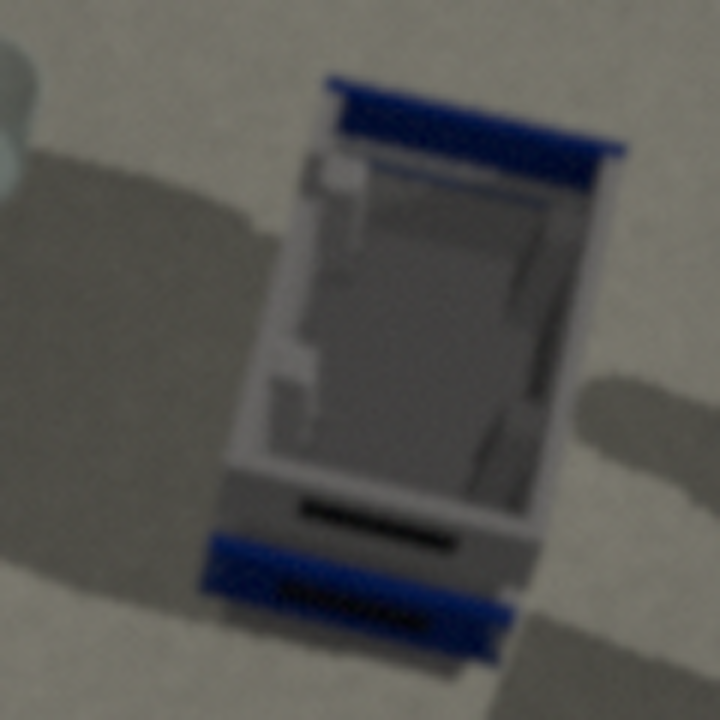

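View pics/t14.png

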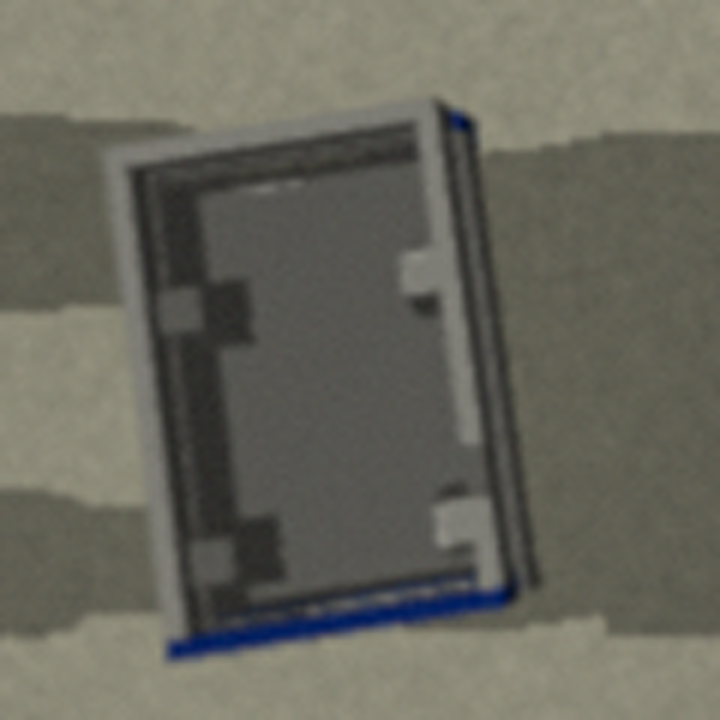

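View pics/sf.png

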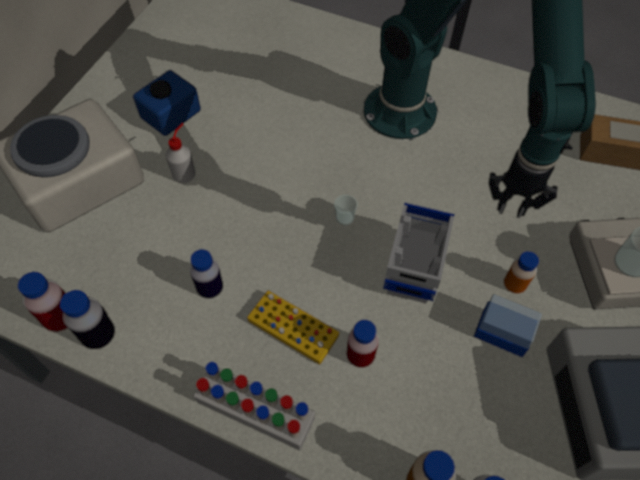

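View pics/tf.png

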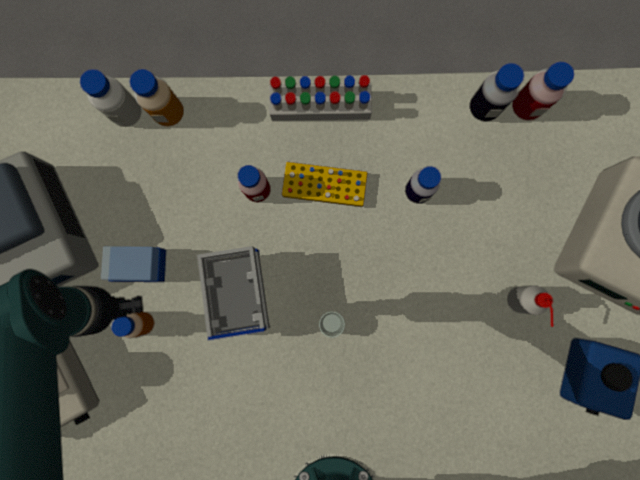

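Released. The rim corners are the same as while held (scene crop (232,462) and (540,535); top crop (105,150) to (515,595)), and the bystanders are unchanged. As a last check I'll triangulate the four upper corners for height and level.

Run:
```python
from h import *
t=grab("top");s=grab("scene")
def pc(L,x0,y0,k): return [((a+.5)/k-.5+x0,(b+.5)/k-.5+y0) for a,b in L]
A=pc([(105,152),(437,101),(515,595),(168,655)],180,230,6)   # top: blue-side? plain-left, plain-right, blue-right, blue-left
B=pc([(543,533),(231,462),(329,78),(626,148)],350,190,6)
ca,ra=rays(t,A);cb,rb=rays(s,B)
for a,b in zip(ra,rb):
    a=a/np.linalg.norm(a);b=b/np.linalg.norm(b)
    k=np.linalg.lstsq(np.c_[a,-b],cb-ca,rcond=None)[0];p,q=ca+a*k[0],cb+b*k[1];print(np.round((p+q)/2,4),"gap mm",round(1e3*np.linalg.norm(p-q),1))
```

```text
[0.5862 0.2957 0.1559] gap mm 1.4
[0.6035 0.1756 0.1501] gap mm 4.2
[0.4216 0.147  0.1536] gap mm 7.0
[0.4031 0.2701 0.1532] gap mm 1.8
```

```bash
python3 -c "
from workcell import *
print(job_done()); print(get_obs()['t'])"
```

```text
the job is handed in; nothing more can be done
None
the job is handed in; nothing more can be done
```

I laid the empty tote down onto its base and let go of it. I then picked it up again by a long-side rim, turned it end for end and set it on the ledges of the loaded tote. I handed the job in at about 28 s of the 67 s.

**Laying down:** I gripped the blue end collar and turned the tote about its foot edge. It took the bench at about 4 N before I released it.

**Stacking:**
- **Seating:** contact came with the underside at about 66 mm, which is ledge height. The wrist force was about 5 N, and the tote did not move when released.
- **Height and level:** the four rim corners triangulated to 150–156 mm, against 150 mm expected. That rules out nesting. The two views disagreed by 1–7 mm at those corners, so they confirm level only roughly. The better evidence is that the tool was vertical and nothing shifted on release.
- **Alignment:** just before lowering, the two totes agreed within about 1–3 mm, inside the 4.6 mm play.

**Surroundings:** by eye in the last pictures, the bystanders and the loaded tote are where they were, and the gripper is clear of everything. The jars are hidden under the stacked tote, so I could not see them at the end. Those in view stood upright until the tote covered them, and I felt no contact before ledge height.

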